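# Close the sample jars and log them

### The arm

A 6-joint arm with a two-finger parallel gripper is mounted at the origin on a cart in front of the work surface, level with it; the furniture and walls round the work are solid. World frame = base frame: x ahead of the robot, y to its left, z up, the work surface at z = 0. Lengths are in m, angles in rad, forces in N, time in s.
With the tool pointing down it reaches from about 0.275 to 0.825 m from the base axis. Payload 5.2 kg.
Tool frame: the origin (TCP) lies at the very end of the fingers, on their centre line; the grasp point (between the pads) lies 19 mm behind it; z points along the fingers, x is the direction in which the jaws open and shut, and the axes are right-handed (so a half turn about z gives the same grasp; the last joint's range is limited). The gripper opens to 93 mm and grips with 3 to 60 N. Pads are 15 mm wide; open, the fingers measure 128 mm over their backs; the gripper's body (75 mm by 188 mm) begins 65 mm behind the grasp point.
Start: joints at [-1.453, 0.259, 1.535, -0, 1.348, -0.203], TCP at [0.173, -0.522, 0.219] pointing down, gripper open.
Joint ranges: [-3.14, 3.14], [-0.91, 2.08], [0.19, 2.58], [-1.22, 4.36], [0.22, 2.71], [-3.12, 3.12]. Speed limits (rad/s): [2.57, 2.57, 3.14, 3.14, 3.14, 3.14].

### API

Orientations are given as a unit quaternion [w, x, y, z].
In Python, from cell import monitor, viewer, order gives the robot as it stands.
- The arm moves only by the tool drive_tool, never from a script. Its argument "motion" is a list of rows, each a list of 7 numbers: the shift along the world's x, y, z in mm, then the turn, a rotation vector about the world's x, y, z in rad, then the gripper command: -1 is fully open, 1 is shut, values between are in proportion. A call has 1 to 20 rows; each row shifts and turns the pose as measured when the row begins; what a row does not reach is not made up. A row lasts 1/12 s, in which the tool goes at most 41.7 mm and 7.16 degrees, less where a joint would pass 70% of its speed; a pose out of reach is approached as far as the arm can. A call with a gripper value outside its range is refused whole. The fingers move at their own pace and stop on an object; "grip_force" is the grip in N (left out, the last holds). Time passes only in rows, so rows that do not move let the fingers close. It gives the time, the measured TCP pose, the force and the opening at its end, in the units of the state.
- monitor.get_state(): the state, without advancing time (a new reading comes with each control period).
- viewer.snapshot(name): name is "side" or "top" or "wrist"; returns a dict with "pixels" (384x512x3 uint8, blue, green, red), "range_z" (384x512 float32, m along the optical axis (not along the pixel's ray), 0 where there is no reading), "intrinsics" (3x3 intrinsics, pixels), "k1" (the pictures are not rectified: a ray, as slopes to the right and down, at radius r is drawn at 1 + k1 r^2 times it, then the intrinsics apply), "camera_from_world" (4x4, takes a point from world to camera coordinates). Camera axes: x right, y up, looking along -z (the intrinsics and any distortion apply to the point x, -y, -z); pixel columns grow to the right and rows downward; lengths in m; the calibration is good to about 2 mm. A picture is of the moment at which its call begins.
- order.finish_job(): hands the job in, once; it reports no verdict.
The state is a dict: "clock": time; "joint_positions": joint angles; "joint_vel": joint speeds; "joint_torque": joint torques, N m; "position": TCP position; "ee_rot": TCP orientation; "contact_force": force on the tool from outside, world axes, zero at the start; "wrist_torque": the same for the moment, N m; "grip_width": finger opening in m.
Only numpy, scipy, OpenCV 4.12 (cv2) and the standard library are available. Lean on these libraries where they do the work, as an engineer would, in place of code of your own. Each camera call takes 0.05 s, during which the arm holds its last target. There are 200 camera calls.

### The job

Close the sample jars standing in the rack, one after the other from left to right: set any loose screw lid level on the jar, back it off anticlockwise until it has climbed the thread and drops into the thread start, then run it in clockwise, level and fully home. When every jar is closed, pick up the stick scanner, hold it steady and square on the middle of each jar's front label for a good second from about 8 cm away, again from left to right, and lay the scanner back flat on the middle of its mat; leave the jars in the rack and the rubber stopper and the label roll where they are.

Things in the scene. Friction and masses are not known exactly. Their poses are not given: they have to be found in the camera images.
- rack: grey plastic rack block fixed to the worktop, 88 x 290 x 30 mm, with a row of three square pockets along its y, 95 mm apart; origin at the centre of its underside, x away from the robot, y to the left along the row, z up. Pocket floors are 8 mm above the worktop; the square jars cannot turn in them
- jar_left: white square sample jar in the left (+y) pocket of the rack; may be absent. Body 56 x 56 mm up to 62 mm, round neck from 72 to 100 mm, tapering at the top. Origin at the centre of its underside, x into the jar away from the label, z up. All lid heights given elsewhere are of the lid's origin above this origin
- jar_left_rim (a point): centre of the left jar's mouth, 100 mm above its base; rim 32 mm wide, neck 40 mm. All jars have a right-handed three-start thread, 24 mm per turn, ribs starting 93 mm up, 120 degrees apart. A lid set on rests 85 to 93 mm up, depending on its angle; turned anticlockwise (at most 120 degrees) it climbs to 93 mm, then drops 8 mm into the thread start
- jar_left_label (a point): centre of the bar-code label (40 x 26 mm) on the front face of the left jar, 40 mm above the jar's base; x points into the jar, square to the label, z up
- jar_middle: white square sample jar in the middle pocket of the rack; may be absent. Body 56 x 56 mm up to 62 mm, round neck from 72 to 100 mm, tapering at the top. Origin at the centre of its underside, x into the jar away from the label, z up. All lid heights given elsewhere are of the lid's origin above this origin
- jar_middle_rim (a point): centre of the middle jar's mouth, 100 mm above its base. On all jars: clockwise (seen from above) from the thread start, with the lid about 85 mm up, the lid sinks 3.8 mm per rad and is fully home at 80 mm, after 1.3 to 2.2 rad, where it meets the rim and stops turning
- jar_middle_label (a point): centre of the bar-code label (40 x 26 mm) on the front face of the middle jar, 40 mm above the jar's base; x points into the jar, square to the label, z up
- jar_right: white square sample jar in the right (-y) pocket of the rack; may be absent. Body 56 x 56 mm up to 62 mm, round neck from 72 to 100 mm, tapering at the top. Origin at the centre of its underside, x into the jar away from the label, z up. All lid heights given elsewhere are of the lid's origin above this origin
- jar_right_rim (a point): centre of the right jar's mouth, 100 mm above its base; neck and thread as on the left jar. On any jar a lid let go at the very top of the thread may hang crooked, one lug already dropped; turned a little further anticlockwise it drops level. Run in, it holds by itself
- jar_right_label (a point): centre of the bar-code label (40 x 26 mm) on the front face of the right jar, 40 mm above the jar's base; x points into the jar, square to the label, z up
- lid_a: black ribbed round screw lid, 56 mm across and 26 mm high, open side down, 60 g; all three are alike and fit every jar (with two jars one is left over). Origin at the centre of its open underside, z up. 20 mm deep inside, with three small lugs at the skirt that catch the thread; nothing outside marks their angle
- lid_b: black ribbed round screw lid, 56 mm across and 26 mm high, open side down, 60 g; all three are alike and fit every jar (with two jars one is left over). Origin at the centre of its open underside, z up. 20 mm deep inside, with three small lugs at the skirt that catch the thread; nothing outside marks their angle
- lid_c: black ribbed round screw lid, 56 mm across and 26 mm high, open side down, 60 g; all three are alike and fit every jar (with two jars one is left over). Origin at the centre of its open underside, z up. 20 mm deep inside, with three small lugs at the skirt that catch the thread; nothing outside marks their angle
- scanner: grey stick-shaped bar-code scanner lying on its mat, 153 mm long, 160 g. Origin on its underside, x along it towards the nose, z up. Handle 30 mm wide (y) and 26 mm high from x = -88 to +20 mm, wider head (44 mm wide, 32 mm high) from +20 to +65 mm. Grip the handle across y near x = -10 mm. It is always on: it needs only to be aimed
- scanner_nose (a point): centre of the scanner's dark window at the nose, 66 mm ahead of its origin and 16 mm above its underside; x is the direction of the beam. It reads square labels 40 to 140 mm ahead
- scanner_mat: black rubber mat fixed to the worktop, 190 x 85 x 3 mm, origin at the centre of its underside, x along its length
- stopper: black rubber stopper 32 mm across and 28 mm high, a bystander on the right, origin at the centre of its underside. Behind it and the lids stands the fixed box-shaped water bath: front face at x = 0.57, y from -0.29 to +0.08, 226 mm high; to the right of that the spectrophotometer, front at x = 0.55, 125 mm high
- label_roll: roll of label tape 68 x 97 x 34 mm, a bystander behind the rack, origin at the centre of its underside
There are look-alikes about, which are no part of the job. What is shaped like the lid_b but red is not meant.

How it is judged:
On the way, in this order (a step that is already met when the one before it is completed fails the run):
1. a lid lies level on the left jar, backed off anticlockwise to the very top of the thread (about 93 mm up, where it is about to drop in) (((z of lid_a in the frame of jar_left between 0.0913 and 0.0945 m and horizontal distance between lid_a and jar_left below 0.003 m and angle between the z axis of lid_a and the z axis of jar_left, either way round below 0.06 rad and contact force between lid_a and jar_left above 0.1 N) or (z of lid_b in the frame of jar_left between 0.0913 and 0.0945 m and horizontal distance between lid_b and jar_left below 0.003 m and angle between the z axis of lid_b and the z axis of jar_left, either way round below 0.06 rad and contact force between lid_b and jar_left above 0.1 N) or (z of lid_c in the frame of jar_left between 0.0913 and 0.0945 m and horizontal distance between lid_c and jar_left below 0.003 m and angle between the z axis of lid_c and the z axis of jar_left, either way round below 0.06 rad and contact force between lid_c and jar_left above 0.1 N))), for 0.1 s.
2. the lid of the left jar has been run in fully home and level (((z of lid_a in the frame of jar_left between 0.0775 and 0.0817 m and horizontal distance between lid_a and jar_left below 0.004 m and angle between the z axis of lid_a and the z axis of jar_left, either way round below 0.06 rad) or (z of lid_b in the frame of jar_left between 0.0775 and 0.0817 m and horizontal distance between lid_b and jar_left below 0.004 m and angle between the z axis of lid_b and the z axis of jar_left, either way round below 0.06 rad) or (z of lid_c in the frame of jar_left between 0.0775 and 0.0817 m and horizontal distance between lid_c and jar_left below 0.004 m and angle between the z axis of lid_c and the z axis of jar_left, either way round below 0.06 rad))), for 0.2 s.
3. a lid lies level on the middle jar, backed off anticlockwise to the very top of the thread (about 93 mm up, where it is about to drop in) (((z of lid_a in the frame of jar_middle between 0.0913 and 0.0945 m and horizontal distance between lid_a and jar_middle below 0.003 m and angle between the z axis of lid_a and the z axis of jar_middle, either way round below 0.06 rad and contact force between lid_a and jar_middle above 0.1 N) or (z of lid_b in the frame of jar_middle between 0.0913 and 0.0945 m and horizontal distance between lid_b and jar_middle below 0.003 m and angle between the z axis of lid_b and the z axis of jar_middle, either way round below 0.06 rad and contact force between lid_b and jar_middle above 0.1 N) or (z of lid_c in the frame of jar_middle between 0.0913 and 0.0945 m and horizontal distance between lid_c and jar_middle below 0.003 m and angle between the z axis of lid_c and the z axis of jar_middle, either way round below 0.06 rad and contact force between lid_c and jar_middle above 0.1 N))), for 0.1 s.
4. the lid of the middle jar has been run in fully home and level (((z of lid_a in the frame of jar_middle between 0.0775 and 0.0817 m and horizontal distance between lid_a and jar_middle below 0.004 m and angle between the z axis of lid_a and the z axis of jar_middle, either way round below 0.06 rad) or (z of lid_b in the frame of jar_middle between 0.0775 and 0.0817 m and horizontal distance between lid_b and jar_middle below 0.004 m and angle between the z axis of lid_b and the z axis of jar_middle, either way round below 0.06 rad) or (z of lid_c in the frame of jar_middle between 0.0775 and 0.0817 m and horizontal distance between lid_c and jar_middle below 0.004 m and angle between the z axis of lid_c and the z axis of jar_middle, either way round below 0.06 rad))), for 0.2 s.
5. a lid lies level on the right jar, backed off anticlockwise to the very top of the thread (about 93 mm up, where it is about to drop in) (((z of lid_a in the frame of jar_right between 0.0913 and 0.0945 m and horizontal distance between lid_a and jar_right below 0.003 m and angle between the z axis of lid_a and the z axis of jar_right, either way round below 0.06 rad and contact force between lid_a and jar_right above 0.1 N) or (z of lid_b in the frame of jar_right between 0.0913 and 0.0945 m and horizontal distance between lid_b and jar_right below 0.003 m and angle between the z axis of lid_b and the z axis of jar_right, either way round below 0.06 rad and contact force between lid_b and jar_right above 0.1 N) or (z of lid_c in the frame of jar_right between 0.0913 and 0.0945 m and horizontal distance between lid_c and jar_right below 0.003 m and angle between the z axis of lid_c and the z axis of jar_right, either way round below 0.06 rad and contact force between lid_c and jar_right above 0.1 N))), for 0.1 s.
6. the lid of the right jar has been run in fully home and level (((z of lid_a in the frame of jar_right between 0.0775 and 0.0817 m and horizontal distance between lid_a and jar_right below 0.004 m and angle between the z axis of lid_a and the z axis of jar_right, either way round below 0.06 rad) or (z of lid_b in the frame of jar_right between 0.0775 and 0.0817 m and horizontal distance between lid_b and jar_right below 0.004 m and angle between the z axis of lid_b and the z axis of jar_right, either way round below 0.06 rad) or (z of lid_c in the frame of jar_right between 0.0775 and 0.0817 m and horizontal distance between lid_c and jar_right below 0.004 m and angle between the z axis of lid_c and the z axis of jar_right, either way round below 0.06 rad))), for 0.2 s.
7. the scanner is held steady and square on the left jar's label for one second (x of jar_left_label in the frame of scanner_nose between 0.04 and 0.14 m and y of jar_left_label in the frame of scanner_nose between -0.015 and 0.015 m and z of jar_left_label in the frame of scanner_nose between -0.012 and 0.012 m and angle between the x axis of jar_left_label and the x axis of scanner_nose, either way round below 0.25 rad), for 1 s.
8. the scanner is held steady and square on the middle jar's label for one second (x of jar_middle_label in the frame of scanner_nose between 0.04 and 0.14 m and y of jar_middle_label in the frame of scanner_nose between -0.015 and 0.015 m and z of jar_middle_label in the frame of scanner_nose between -0.012 and 0.012 m and angle between the x axis of jar_middle_label and the x axis of scanner_nose, either way round below 0.25 rad), for 1 s.
9. the scanner is held steady and square on the right jar's label for one second (x of jar_right_label in the frame of scanner_nose between 0.04 and 0.14 m and y of jar_right_label in the frame of scanner_nose between -0.015 and 0.015 m and z of jar_right_label in the frame of scanner_nose between -0.012 and 0.012 m and angle between the x axis of jar_right_label and the x axis of scanner_nose, either way round below 0.25 rad), for 1 s.
At the end, for the whole second after the job is handed in: every jar present stands upright in its pocket with a lid level (within 3.4 degrees) and fully home (lid origin 77.5 to 81.7 mm above the jar's base, centred within 4 mm); the scanner lies flat and still on its mat, its origin within 50 mm along and 40 mm across of the mat's centre (((z of lid_a in the frame of jar_left between 0.0775 and 0.0817 m and horizontal distance between lid_a and jar_left below 0.004 m and angle between the z axis of lid_a and the z axis of jar_left, either way round below 0.06 rad) or (z of lid_b in the frame of jar_left between 0.0775 and 0.0817 m and horizontal distance between lid_b and jar_left below 0.004 m and angle between the z axis of lid_b and the z axis of jar_left, either way round below 0.06 rad) or (z of lid_c in the frame of jar_left between 0.0775 and 0.0817 m and horizontal distance between lid_c and jar_left below 0.004 m and angle between the z axis of lid_c and the z axis of jar_left, either way round below 0.06 rad)) and ((z of lid_a in the frame of jar_middle between 0.0775 and 0.0817 m and horizontal distance between lid_a and jar_middle below 0.004 m and angle between the z axis of lid_a and the z axis of jar_middle, either way round below 0.06 rad) or (z of lid_b in the frame of jar_middle between 0.0775 and 0.0817 m and horizontal distance between lid_b and jar_middle below 0.004 m and angle between the z axis of lid_b and the z axis of jar_middle, either way round below 0.06 rad) or (z of lid_c in the frame of jar_middle between 0.0775 and 0.0817 m and horizontal distance between lid_c and jar_middle below 0.004 m and angle between the z axis of lid_c and the z axis of jar_middle, either way round below 0.06 rad)) and ((z of lid_a in the frame of jar_right between 0.0775 and 0.0817 m and horizontal distance between lid_a and jar_right below 0.004 m and angle between the z axis of lid_a and the z axis of jar_right, either way round below 0.06 rad) or (z of lid_b in the frame of jar_right between 0.0775 and 0.0817 m and horizontal distance between lid_b and jar_right below 0.004 m and angle between the z axis of lid_b and the z axis of jar_right, either way round below 0.06 rad) or (z of lid_c in the frame of jar_right between 0.0775 and 0.0817 m and horizontal distance between lid_c and jar_right below 0.004 m and angle between the z axis of lid_c and the z axis of jar_right, either way round below 0.06 rad)) and z of each of jar_left, jar_middle, jar_right in the frame of rack below 0.012 m and angle between the z axis of each of jar_left, jar_middle, jar_right and the z axis of rack, either way round below 0.06 rad and x of scanner in the frame of scanner_mat between -0.05 and 0.05 m and y of scanner in the frame of scanner_mat between -0.04 and 0.04 m and angle between scanner's own z axis and vertical below 0.1 rad and height (world z) of scanner below 0.008 m and linear speed of scanner below 0.02 m/s); the robot touches nothing.
It fails at once if a lid is run or forced onto a jar crooked (cross-threaded, more than 8 degrees) ((z of lid_a in the frame of jar_left between 0.074 and 0.0855 m and horizontal distance between lid_a and jar_left below 0.008 m and angle between the z axis of lid_a and the z axis of jar_left, either way round above 0.14 rad) or (z of lid_b in the frame of jar_left between 0.074 and 0.0855 m and horizontal distance between lid_b and jar_left below 0.008 m and angle between the z axis of lid_b and the z axis of jar_left, either way round above 0.14 rad) or (z of lid_c in the frame of jar_left between 0.074 and 0.0855 m and horizontal distance between lid_c and jar_left below 0.008 m and angle between the z axis of lid_c and the z axis of jar_left, either way round above 0.14 rad) or (z of lid_a in the frame of jar_middle between 0.074 and 0.0855 m and horizontal distance between lid_a and jar_middle below 0.008 m and angle between the z axis of lid_a and the z axis of jar_middle, either way round above 0.14 rad) or (z of lid_b in the frame of jar_middle between 0.074 and 0.0855 m and horizontal distance between lid_b and jar_middle below 0.008 m and angle between the z axis of lid_b and the z axis of jar_middle, either way round above 0.14 rad) or (z of lid_c in the frame of jar_middle between 0.074 and 0.0855 m and horizontal distance between lid_c and jar_middle below 0.008 m and angle between the z axis of lid_c and the z axis of jar_middle, either way round above 0.14 rad) or (z of lid_a in the frame of jar_right between 0.074 and 0.0855 m and horizontal distance between lid_a and jar_right below 0.008 m and angle between the z axis of lid_a and the z axis of jar_right, either way round above 0.14 rad) or (z of lid_b in the frame of jar_right between 0.074 and 0.0855 m and horizontal distance between lid_b and jar_right below 0.008 m and angle between the z axis of lid_b and the z axis of jar_right, either way round above 0.14 rad) or (z of lid_c in the frame of jar_right between 0.074 and 0.0855 m and horizontal distance between lid_c and jar_right below 0.008 m and angle between the z axis of lid_c and the z axis of jar_right, either way round above 0.14 rad)).
It fails at once if a jar is lifted out of the rack (z of any of jar_left, jar_middle, jar_right in the frame of rack above 0.028 m).
It fails at once if the rubber stopper or the label roll is disturbed by more than 3 cm (distance of any of stopper, label_roll from where it was at the start of the episode above 0.03 m).
Of jar_left, jar_middle, jar_right only 2 to 3 are there at a start; the rules pass over those that are not, and their reading is None.
At some moment in a run one of lid_a, lid_b, lid_c may be knocked a few centimetres aside while the robot is not near it.
It also fails if it takes over 210 s, if anything falls off the work surface, if the arm or the gripper's body presses on something with over 40 N, if the wrist force passes 120 N, or if a joint passes its speed limit or range.

## Working session

There is one attempt and no reset: what is moved stays moved. The work goes in short steps, Python scripts to look and compute and a tool call to move; the robot and the scene stay as the last step left them, time stands still between calls to the robot, and variables do not carry over. Pictures are saved under pics/ and viewed, on a budget of 14 in all, crops included, one or two more only if the job needs it, and the job is handed in when it is done.

Besides the shell and the picture viewer there is one more tool, called as a command line: name --pt "numbers of a row" for each row, then --argument value for the rest. drive_tool: Moves the arm, as the interface text tells. Its arguments: {"type":"object","properties":{"motion":{"type":"array","items":{"type":"array","items":{"type":"number"}}},"grip_force":{"type":"number"}},"required":["motion"]}

```bash
mkdir -p pics; ls; cat > h.py <<'E'
import numpy as np, cv2
from cell import monitor, viewer, order
def snap(n):
    d=viewer.snapshot(n); d['T']=np.linalg.inv(np.array(d['camera_from_world'])); d['K']=np.array(d['intrinsics']); return d
def slopes(d,u,v):
    K=d['K']; x=(np.asarray(u,float)-K[0,2])/K[0,0]; y=(np.asarray(v,float)-K[1,2])/K[1,1]
    a,b=x.copy(),y.copy()
    for _ in range(15):
        f=1+d['k1']*(a*a+b*b); a,b=x/f,y/f
    return a,b
def world(d,u,v,z):  # depth
    a,b=slopes(d,u,v); z=np.asarray(z,float)
    p=np.stack([a*z,-b*z,-z,np.ones_like(z)],-1); return (p@d['T'].T)[...,:3]
def onplane(d,u,v,h):
    a,b=slopes(d,u,v); r=np.stack([a,-b,-np.ones_like(a)],-1)@d['T'][:3,:3].T; o=d['T'][:3,3]
    return o+r*((h-o[2])/r[...,2])[...,None]
def cloud(d):
    v,u=np.mgrid[:384,:512]; return world(d,u,v,d['range_z'])
def proj(d,p):
    q=np.array(d['camera_from_world'])@np.append(p,1); a,b=q[0]/-q[2],-q[1]/-q[2]; f=1+d['k1']*(a*a+b*b)
    return d['K'][0,0]*a*f+d['K'][0,2], d['K'][1,1]*b*f+d['K'][1,2]
E
python3 - <<'E'
from h import *
ds=[snap('top'),snap('side')]
for n,d in zip(['top','side'],ds):
    print(n,d['T'].round(3).tolist(),d['K'].round(1).tolist(),d['k1'])
    cv2.imwrite(f'pics/{n}0.png',d['pixels']); np.savez(f'{n}0.npz',**{k:np.array(v) for k,v in d.items()})
print(monitor.get_state())
E
```

```text
pics
top [[-0.026, 0.992, -0.123, 0.456], [-1.0, -0.028, -0.013, -0.013], [-0.017, 0.122, 0.992, 1.178], [0.0, 0.0, 0.0, 1.0]] [[386.3, 0.0, 258.0], [0.0, 386.3, 190.7], [0.0, 0.0, 1.0]] -0.10894372480457182
side [[0.995, 0.072, -0.069, 0.491], [-0.098, 0.579, -0.809, -1.082], [-0.018, 0.812, 0.584, 0.879], [0.0, 0.0, 0.0, 1.0]] [[468.9, 0.0, 255.9], [0.0, 468.9, 192.3], [0.0, 0.0, 1.0]] -0.19243449464972404
{'clock': 0.1, 'joint_positions': array([-1.45278368e+00,  2.59278626e-01,  1.53597186e+00, -3.77229016e-05,
        1.34799072e+00, -2.02785873e-01]), 'joint_vel': array([ 1.95609825e-03, -9.83086916e-04, -1.12171213e-03, -2.75257639e-04,
        8.00412059e-04, -3.26393639e-05]), 'joint_torque': array([ 1.72693737e-03, -4.38206077e+01, -2.84643388e+01,  7.20224809e-02,
        3.61781381e-02, -4.28373880e-05]), 'position': array([ 0.17338586, -0.52143667,  0.21789697]), 'ee_rot': array([-5.94582130e-04,  8.10965933e-01, -5.85092793e-01, -5.71173375e-04]), 'contact_force': array([ 0.59448764,  0.08762461, -0.31840256]), 'wrist_torque': array([0.05444553, 0.02148663, 0.03835998]), 'grip_width': 0.09281234430765405}
```

View pics/top0.png

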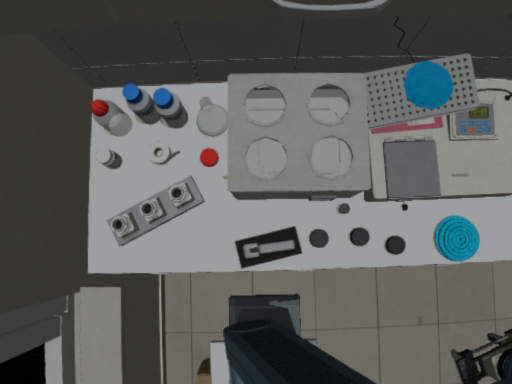

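View pics/side0.png

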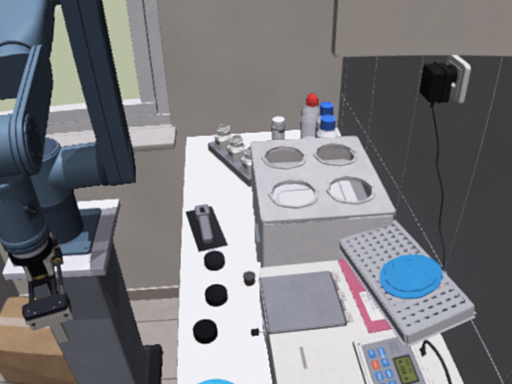

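The top view shows three jars in the rack at about (122,224), (150,209) and (180,194). The lid candidates are black discs at (319,238), (360,236) and (396,245). The red lid at (209,157) is the decoy, the small stopper is at (344,209), the label roll is at (160,152), and the scanner on its mat is at (270,247). The side view agrees.

```bash
python3 - <<'E'
from h import *
def load(n):
    z=np.load(n+'0.npz'); return {k:z[k] for k in z.files}
d=load('top'); img=d['pixels']; P=cloud(d); Z=P[...,2]
print('table z', np.median(Z[225:260,420:430]), 'range0 frac',(d['range_z']==0).mean())
g=img.max(2)
# dark lids
for (u,v) in [(319,238),(360,236),(396,245),(344,209)]:
    r=18; m=np.zeros(g.shape,np.uint8); m[v-r:v+r,u-r:u+r]=(g[v-r:v+r,u-r:u+r]<75)*255
    c=max(cv2.findContours(m,0,1)[0],key=cv2.contourArea); (x,y),rad=cv2.minEnclosingCircle(c)
    M=cv2.moments(c); cx,cy=M['m10']/M['m00'],M['m01']/M['m00']
    zt=np.median(Z[v-4:v+5,u-4:u+5]); print((u,v),cx,cy,rad,'top z',zt,onplane(d,cx,cy,zt).round(4))
# jars: points with z>0.09
m=((Z>0.098)&(Z<0.13)&(P[...,1]>0.15)&(P[...,0]<0.55)).astype(np.uint8)
for c in cv2.findContours(m,0,1)[0]:
    if cv2.contourArea(c)<20: continue
    mm=np.zeros_like(m); cv2.drawContours(mm,[c],-1,1,-1); q=P[(mm>0)&(m>0)]; print('jar',q.mean(0).round(4),np.ptp(q,0).round(3),cv2.minEnclosingCircle(c))
# rack top
m=((abs(Z-0.03)<0.006)&(P[...,1]>0.1)&(P[...,0]<0.6)).astype(np.uint8); m=cv2.morphologyEx(m,2,np.ones((3,3)))
c=max(cv2.findContours(m,0,1)[0],key=cv2.contourArea); w=onplane(d,c[:,0,0],c[:,0,1],0.03)[:,:2].astype(np.float32)
print('rack',cv2.minAreaRect(w)); 
# mat
m=np.zeros(g.shape,np.uint8); m[220:275,230:305]=(g[220:275,230:305]<60)*255; c=max(cv2.findContours(m,0,1)[0],key=cv2.contourArea)
w=onplane(d,c[:,0,0],c[:,0,1],0.003)[:,:2].astype(np.float32); print('mat',cv2.minAreaRect(w))
m=((Z>0.018)&(Z<0.06)).astype(np.uint8); m[:,:230]=0;m[:,305:]=0;m[:220]=0;m[275:]=0
c=max(cv2.findContours(m,0,1)[0],key=cv2.contourArea); mm=np.zeros_like(m); cv2.drawContours(mm,[c],-1,1,-1); q=P[(mm>0)&(m>0)]
print('scan',cv2.minAreaRect(q[:,:2].astype(np.float32)),q[:,2].max())
E
```

```text
table z 0.00026628842688514176 range0 frac 0.010950724283854166
(319, 238) 318.4699570815451 238.0214592274678 9.178879737854004 top z 0.02671539725271077 [ 0.4523 -0.1722  0.0267]
(360, 236) 358.91380471380467 236.2969696969697 9.486932754516602 top z 0.026837874605688317 [ 0.4535 -0.2932  0.0268]
(396, 245) 394.86029889538656 244.70890188434046 9.708344459533691 top z 0.026712609074941662 [ 0.4247 -0.4006  0.0267]
(344, 209) 341.95628415300547 193.10792349726773 17.066146850585938 top z 0.028289349002151853 [ 0.584  -0.2485  0.0283]
jar [0.5035 0.4018 0.104 ] [0.04  0.043 0.013] ((117.94578552246094, 224.32530212402344), 8.372477531433105)
jar [0.3175 0.5432 0.1152] [0.49  0.029 0.032] ((68.5, 296.0), 87.01303100585938)
jar [0.5386 0.3164 0.1036] [0.021 0.043 0.012] ((147.39999389648438, 210.0), 7.665613174438477)
rack ((0.5477014780044556, 0.3173532485961914), (0.09054845571517944, 0.2902681529521942), 27.014625549316406)
mat ((0.43004631996154785, -0.02200830727815628), (0.08076801896095276, 0.18470393121242523), 12.406785011291504)
scan ((0.4297195374965668, -0.023481927812099457), (0.043915409594774246, 0.15114536881446838), 7.90781831741333) 0.04053015277145655
```

drive_tool --pt "24 30 0 0 0 0 -1" --pt "24 30 0 0 0 0 -1" --pt "24 30 0 0 0 0 -1" --pt "24 30 0 0 0 0 -1" --pt "24 30 0 0 0 0 -1" --pt "24 30 0 0 0 0 -1" --pt "24 30 0 0 0 0 -1" --pt "24 30 0 0 0 0 -1" --pt "24 30 0 0 0 0 -1" --pt "24 30 0 0 0 0 -1" --pt "0 0 0 0 0 0 -1" --pt "0 0 0 0 0 0 -1"

```text
clock: 1.1
position: [0.4173, -0.2045, 0.2127]
ee_rot: [-0.002, 0.81, -0.587, -0.004]
contact_force: [0.7, -0.9, 0.3]
grip_width: 0.0933
```

```bash
python3 - <<'E'
from h import *
d=snap('wrist'); print(d['T'].round(3).tolist(),d['K'].round(1).tolist(),d['k1']); cv2.imwrite('pics/w1.png',d['pixels'])
P=cloud(d); g=d['pixels'].max(2)
m=((P[...,2]>0.02)&(P[...,2]<0.035)&(g<75)).astype(np.uint8); m=cv2.morphologyEx(m,2,np.ones((5,5)))
for c in cv2.findContours(m,0,1)[0]:
    if cv2.contourArea(c)>300:
        (x,y),r=cv2.minEnclosingCircle(c); M=cv2.moments(c); print((x,y,r),M['m10']/M['m00'],M['m01']/M['m00'],onplane(d,x,y,.026).round(4))
print(proj(d,monitor.get_state()['position']))
E
```

```text
[[0.31, 0.909, 0.278, 0.494], [-0.951, 0.3, 0.081, -0.182], [-0.01, -0.289, 0.957, 0.378], [0.0, 0.0, 0.0, 1.0]] [[328.7, 0.0, 254.5], [0.0, 328.7, 191.3], [0.0, 0.0, 1.0]] -0.013801973687100469
(424.0, 215.0, 24.69827651977539) 423.6549914310197 214.3435089974293 [ 0.4253 -0.404   0.026 ]
(346.09014892578125, 161.4398956298828, 25.411365509033203) 346.787521079258 162.04047217537942 [ 0.455  -0.2955  0.026 ]
(239.53125, 127.9375, 26.15179443359375) 239.7687263556116 128.03270281630935 [ 0.4532 -0.1747  0.026 ]
(np.float64(253.71162103334012), np.float64(243.43138751389702))
```

View pics/w1.png

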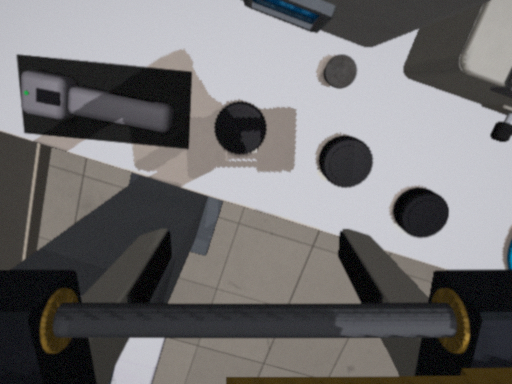

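The wrist view shows the lids at (240,128), (346,161) and (424,215), all black, agreeing with the top view to within 2 mm. The scanner's nose is on the left (+y). The lid at (240,128) goes first.

drive_tool --pt "18 15 -10 0 0 0 -1" --pt "18 16 -20 0 0 0 -1" --pt "0 0 -30 0 0 0 -1" --pt "0 0 -30 0 0 0 -1" --pt "0 0 -30 0 0 0 -1" --pt "0 0 -30 0 0 0 -1" --pt "0 0 -20 0 0 0 -1" --pt "0 0 0 0 0 0 -1"

```text
clock: 1.82
position: [0.4509, -0.1839, 0.0382]
ee_rot: [-0.001, 0.805, -0.593, -0.0]
contact_force: [-1.6, 0.8, 0.2]
grip_width: 0.0933
```

drive_tool --pt "1 10 -8 0 0 0 -1" --pt "0 1 -8 0 0 0 -1" --pt "0 0 -8 0 0 0 -1" --pt "0 0 -5 0 0 0 -1" --pt "0 0 0 0 0 0 -1"

```text
clock: 2.23
position: [0.4521, -0.1763, 0.0092]
ee_rot: [-0.001, 0.803, -0.596, 0.001]
contact_force: [-0.2, -0.5, 0.6]
grip_width: 0.0926
```

drive_tool --pt "0.5 3 -4 0 0 0 -1" --pt "0 0 -1.5 0 0 0 -1" --pt "0 0 0 0 0 0 0.3" --pt "0 0 0 0 0 0 1" --pt "0 0 0 0 0 0 1" --pt "0 0 0 0 0 0 1" --pt "0 0 0 0 0 0 1" --pt "0 0 0 0 0 0 1" --grip_force 25

```text
clock: 2.9
position: [0.4551, -0.1741, 0.0058]
ee_rot: [-0.001, 0.804, -0.595, 0.004]
contact_force: [-0.2, -0.5, -0.8]
grip_width: 0.0576
```

drive_tool --pt "0 0 20 0 0 0 1" --pt "0 0 35 0 0 0 1" --pt "0 0 40 0 0 0 1" --pt "0 10 40 0 0 0 1" --pt "0 30 28 0 0 0 1" --pt "0 38 15 0 0 0 1" --pt "-2 40 10 0 0 0 1" --pt "-2 40 10 0 0 0 1" --pt "-2 40 5 0 0 0 1" --pt "-2 40 0 0 0 0 1" --pt "-2 40 0 0 0 0 1" --pt "-2 40 0 0 0 0 1" --pt "-2 40 0 0 0 0 1" --pt "-2 40 0 0 0 0 1" --pt "-2 40 0 0 0 0 1" --pt "-2 40 0 0 0 0 1" --pt "0 40 0 0 0 0 1" --pt "0 40 0 0 0 0 1" --pt "0 0 0 0 0 0 1" --pt "0 0 0 0 0 0 1"

```text
clock: 4.57
position: [0.4248, 0.4076, 0.2197]
ee_rot: [-0.005, 0.802, -0.598, 0.006]
contact_force: [0.1, -0.1, -0.0]
grip_width: 0.0553
```

```bash
cat > look.py <<'E'
from h import *
import sys
d=snap('wrist'); cv2.imwrite(f'pics/{sys.argv[1]}.png',d['pixels']); P=cloud(d); Z=P[...,2]
np.savez('last.npz',**{k:np.array(v) for k,v in d.items()})
# mouths / lids on jars: anything z>0.1 beyond fingers, grouped
s=monitor.get_state()
m=((Z>0.098)&(Z<0.125)&(d['range_z']>0.12)).astype(np.uint8)
for c in cv2.findContours(m,0,1)[0]:
    if cv2.contourArea(c)<80: continue
    mm=np.zeros_like(m); cv2.drawContours(mm,[c],-1,1,-1); q=P[(mm>0)&(m>0)]; (x,y),r=cv2.minEnclosingCircle(c)
    zt=np.percentile(q[:,2],90); print('px',(round(x),round(y),round(r)),'ztop',zt.round(4),onplane(d,x,y,zt).round(4),'ptp',np.ptp(q,0).round(3))
print(s['position'].round(4),s['ee_rot'].round(4),s['joint_positions'].round(2),s['grip_width'])
E
python3 look.py w2
```

```text
px (287, 99, 29) ztop 0.1079 [0.5058 0.403  0.1079] ptp [0.043 0.044 0.011]
px (398, 78, 30) ztop 0.1076 [0.5473 0.3221 0.1076] ptp [0.043 0.044 0.011]
px (505, 60, 24) ztop 0.1072 [0.5852 0.2448 0.1072] ptp [0.034 0.029 0.011]
px (106, 134, 138) ztop 0.1225 [0.4386 0.5342 0.1225] ptp [0.234 0.003 0.027]
[0.4247 0.4074 0.2196] [-0.0055  0.8013 -0.5982  0.0058] [ 0.58  0.32  1.45 -0.01  1.36  1.86] 0.05532067076636969
```

View pics/w2.png

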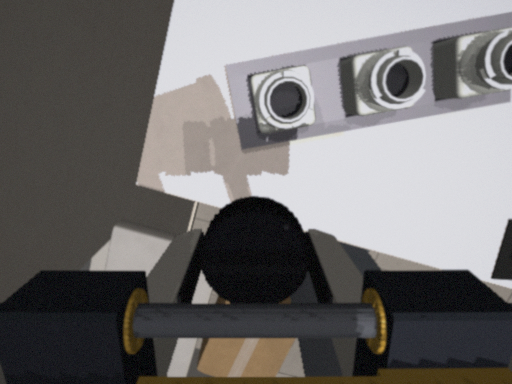

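The wrist view shows the left jar's mouth at (287,99), the middle at (398,78) and the right at (505,60). The lid is held straight at (254,248).

```bash
cat > fit.py <<'E'
from h import *
from scipy.optimize import least_squares
def cfit(q,r=None):
    f=(lambda p:np.hypot(q[:,0]-p[0],q[:,1]-p[1])-(p[2] if r is None else r))
    s=least_squares(f,[*q[:,:2].mean(0),.02],loss='soft_l1',f_scale=.0005); return s.x.round(4)
def held(d,s,off=0.0202):
    # lid top rim circle in the wrist image, back-cast on its plane -> centre relative to TCP (world axes)
    g=d['pixels'].max(2); m=np.zeros(g.shape,np.uint8); R=d['range_z']
    zt=s['position'][2]+off; P=cloud(d)
    m[(abs(P[...,2]-zt)<0.008)&(np.hypot(P[...,0]-s['position'][0],P[...,1]-s['position'][1])<0.034)]=1
    m=cv2.morphologyEx(m,2,np.ones((5,5))); c=max(cv2.findContours(m,0,1)[0],key=cv2.contourArea)[:,0]
    return onplane(d,c[:,0],c[:,1],zt),c,P[(m>0)]
E
python3 - <<'E'
from fit import *
z=np.load('last.npz'); d={k:z[k] for k in z.files}; s=monitor.get_state()
P=cloud(d)
for c0 in [(.5058,.403),(.547,.322)]:
    for lo in (.102,.104,.106):
        sel=(P[...,2]>lo)&(P[...,2]<.113)&(np.hypot(P[...,0]-c0[0],P[...,1]-c0[1])<.026)&(d['range_z']>.12)
        m=cv2.morphologyEx(sel.astype(np.uint8),3,np.ones((3,3))); c=max(cv2.findContours(m,0,1)[0],key=cv2.contourArea)
        w=onplane(d,c[:,0,0],c[:,0,1],.108); q=P[sel]
        print(lo,'outline',cfit(w),'pts bbox',((q.min(0)+q.max(0))/2).round(4),np.ptp(q,0).round(4))
w,c,q=held(d,s); print('held',cfit(w),'pixels',c.min(0),c.max(0),'z',np.percentile(q[:,2],[5,50,95]).round(4),s['position'])
pl=np.linalg.lstsq(np.c_[q[:,:2],np.ones(len(q))],q[:,2],rcond=None)[0]; print('tilt',pl[:2], 'toolz', )
from scipy.spatial.transform import Rotation as R
e=s['ee_rot']; print(R.from_quat([e[1],e[2],e[3],e[0]]).as_matrix().round(4).tolist())
E
```

```text
0.102 outline [0.5051 0.4023 0.0178] pts bbox [0.5053 0.4018 0.1058] [0.0369 0.0373 0.0073]
0.104 outline [0.5051 0.4021 0.0175] pts bbox [0.505  0.4019 0.1067] [0.0363 0.036  0.0054]
0.106 outline [0.5052 0.4018 0.0172] pts bbox [0.505  0.4017 0.1077] [0.0356 0.0356 0.0034]
0.102 outline [0.5473 0.3188 0.0181] pts bbox [0.5475 0.3176 0.1056] [0.0367 0.0372 0.0072]
0.104 outline [0.5475 0.3183 0.0177] pts bbox [0.5473 0.3176 0.1066] [0.0349 0.0372 0.0051]
0.106 outline [0.5476 0.3178 0.0173] pts bbox [0.5474 0.3175 0.1076] [0.0347 0.0358 0.0032]
held [0.4252 0.4073 0.0271] pixels [186 208] [322 303] z [0.2356 0.238  0.2394] [0.42472289 0.40738224 0.21962728]
tilt [-0.01047394 -0.00251289] toolz
[[0.2844, -0.9586, 0.0159], [-0.9587, -0.2844, 0.0018], [0.0028, -0.0157, -0.9999]]
```

drive_tool --pt "25 -2 -5 0 0.016 0 1" --pt "25 -2 -20 0 0 0 1" --pt "20 -1 -25 0 0 0 1" --pt "9 0 -25 0 0 0 1" --pt "0 0 -10 0 0 0 1" --pt "0 0 0 0 0 0 1" --pt "0 0 0 0 0 0 1"

```text
clock: 5.2
position: [0.5071, 0.393, 0.1344]
ee_rot: [-0.001, 0.799, -0.601, -0.0]
contact_force: [-0.1, 0.6, -0.8]
grip_width: 0.0554
```

```bash
cat > st.py <<'E'
from h import *
from scipy.spatial.transform import Rotation as R
s=monitor.get_state(); e=s['ee_rot']; M=R.from_quat([e[1],e[2],e[3],e[0]]).as_matrix(); z=M[:,2]
print('pos mm',(s['position']*1e3).round(1),'level rotvec',np.array([z[1]*-1, z[0]]).round(4),'yaw',np.arctan2(M[1,0],M[0,0]).round(3),'q',s['joint_positions'].round(2),'F',s['contact_force'].round(1),'T',s['wrist_torque'].round(2),'w',s['grip_width'].round(4),'t',s['clock'])
E
python3 st.py
```

```text
Traceback (most recent call last):
  File "st.py", line 4, in <module>
    print('pos mm',(s['position']*1e3).round(1),'level rotvec',np.array([z[1]*-1, z[0]]).round(4),'yaw',np.arctan2(M[1,0],M[0,0]).round(3),'q',s['joint_positions'].round(2),'F',s['contact_force'].round(1),'T',s['wrist_torque'].round(2),'w',s['grip_width'].round(4),'t',s['clock'])
                                                                                                                                                                                                                                                ^^^^^^^^^^^^^^^^^^^^^
AttributeError: 'float' object has no attribute 'round'
```

drive_tool --pt "-2.5 9 -4 0 0 0 1" --pt "0 0 0 0 0 0 1" --pt "0 0 0 0 0 0 1"

```text
clock: 5.45
position: [0.5042, 0.4024, 0.134]
ee_rot: [-0.002, 0.799, -0.601, 0.0]
contact_force: [0.6, 0.9, -0.2]
grip_width: 0.0556
```

```bash
sed -i "s/s\['grip_width'\].round(4)/round(float(s['grip_width']),4)/" st.py; python3 st.py
```

```text
pos mm [504.2 402.4 134. ] level rotvec [-0.0031  0.0034] yaw -1.29 q [0.5  0.49 1.41 0.   1.24 1.79] F [ 0.6  0.9 -0.2] T [ 0.01  0.01 -0.04] w 0.0556 t 5.45
```

drive_tool --pt "0 -0.5 -8 0 0 0 1" --pt "0 0 -8 0 0 0 1" --pt "0 0 -4 0 0 0 1" --pt "0 0 0 0 0 0 1" --pt "0 0 0 0 0 0 1"

```text
clock: 5.87
position: [0.5035, 0.4041, 0.1153]
ee_rot: [-0.005, 0.8, -0.6, 0.001]
contact_force: [-0.7, 0.5, 0.5]
grip_width: 0.0552
```

```bash
python3 st.py
```

```text
pos mm [503.5 404.1 115.3] level rotvec [-0.0057  0.008 ] yaw -1.286 q [0.5  0.5  1.44 0.   1.2  1.79] F [-0.7  0.5  0.5] T [-0.01  0.    0.02] w 0.0552 t 5.8667
```

drive_tool --pt "1 -2 0 -0.006 0.008 0 1" --pt "0 0 -2 0 0 0 1" --pt "0 0 -2 0 0 0 1" --pt "0 0 -2 0 0 0 1" --pt "0 0 0 0 0 0 1"

```text
clock: 6.28
position: [0.5057, 0.4022, 0.1092]
ee_rot: [-0.0, 0.8, -0.6, 0.0]
contact_force: [-0.0, -0.4, -0.7]
grip_width: 0.0555
```

```bash
python3 st.py
```

```text
pos mm [505.7 402.2 109.2] level rotvec [0.0001 0.0008] yaw -1.287 q [ 0.5   0.51  1.43 -0.    1.2   1.79] F [-0.  -0.4 -0.7] T [ 0.03 -0.03  0.03] w 0.0555 t 6.2833
```

drive_tool --pt "-1 0 -1.5 0 0 0 1" --pt "0 0 -1.5 0 0 0 1" --pt "0 0 -1.5 0 0 0 1" --pt "0 0 0 0 0 0 1"

```text
clock: 6.62
position: [0.506, 0.4027, 0.1081]
ee_rot: [-0.002, 0.8, -0.6, 0.001]
contact_force: [1.0, -0.2, -0.1]
grip_width: 0.0556
```

```bash
python3 st.py
```

```text
pos mm [506.  402.7 108.1] level rotvec [-0.0021  0.0053] yaw -1.287 q [ 0.5   0.51  1.44 -0.    1.19  1.79] F [ 1.  -0.2 -0.1] T [ 0.06 -0.03 -0.  ] w 0.0556 t 6.6167
```

drive_tool --pt "-2 -1 -2 -0.002 0.005 0 1" --pt "0 0 -2 0 0 0 1" --pt "0 0 -2 0 0 0 1"

```text
clock: 6.87
position: [0.5064, 0.403, 0.1075]
ee_rot: [-0.004, 0.8, -0.6, 0.002]
contact_force: [-3.6, -3.1, 13.9]
grip_width: 0.0557
```

```bash
python3 st.py
```

```text
pos mm [506.4 403.  107.5] level rotvec [-0.0038  0.0076] yaw -1.287 q [ 0.5   0.51  1.44 -0.    1.18  1.79] F [-3.6 -3.1 13.9] T [-0.5   0.68 -0.03] w 0.0557 t 6.8667
```

drive_tool --pt "-2 -1 0.6 -0.004 0.008 0.05 1" --pt "0 0 0 0 0 0.05 1" --pt "0 0 0 0 0 0.05 1"

```text
clock: 7.12
position: [0.505, 0.4019, 0.1091]
ee_rot: [-0.001, 0.844, -0.536, 0.001]
contact_force: [1.1, 0.6, -0.8]
grip_width: 0.0557
```

```bash
python3 st.py
```

```text
pos mm [505.  401.9 109.1] level rotvec [-0.0006  0.0016] yaw -1.132 q [ 0.5   0.51  1.44 -0.    1.19  1.63] F [ 1.1  0.6 -0.8] T [ 0.05 -0.26 -0.02] w 0.0557 t 7.1167
```

drive_tool --pt "-0.5 0 -1.5 0 0.001 0 1" --pt "0 0 -1.5 0 0 0 1" --pt "0 0 -1 0 0 0 1"

```text
clock: 7.37
position: [0.506, 0.4027, 0.107]
ee_rot: [-0.002, 0.844, -0.537, 0.001]
contact_force: [-1.4, -1.3, 6.9]
grip_width: 0.0555
```

```bash
python3 st.py
```

```text
pos mm [506.  402.7 107. ] level rotvec [-0.0028  0.0047] yaw -1.134 q [0.5  0.51 1.44 0.   1.19 1.63] F [-1.4 -1.3  6.9] T [-0.31  0.15 -0.07] w 0.0555 t 7.3667
```

drive_tool --pt "-0.8 -0.8 -0.3 -0.002 0.004 0.06 1" --pt "-0.3 -0.3 -0.3 0 0.002 0.06 1" --pt "-0.3 -0.3 -0.3 0 0.002 0.06 1"

```text
clock: 7.62
position: [0.5054, 0.4016, 0.1065]
ee_rot: [-0.0, 0.888, -0.459, -0.001]
contact_force: [1.0, -0.1, 0.6]
grip_width: 0.0554
```

```bash
python3 st.py
```

```text
pos mm [505.4 401.6 106.5] level rotvec [-0.0018 -0.0016] yaw -0.954 q [0.5  0.51 1.44 0.   1.19 1.45] F [ 1.  -0.1  0.6] T [ 0.04 -0.44 -0.06] w 0.0554 t 7.6167
```

drive_tool --pt "-0.5 0 -1.2 0 0 0 1" --pt "-0.3 0 -1.2 0 0.001 0 1" --pt "-0.3 0 -1.2 0 0.001 0 1"

```text
clock: 7.87
position: [0.5052, 0.4024, 0.1027]
ee_rot: [-0.001, 0.887, -0.461, -0.002]
contact_force: [1.3, 1.2, -0.6]
grip_width: 0.0556
```

```bash
python3 st.py
```

```text
pos mm [505.2 402.4 102.7] level rotvec [-0.0037 -0.0015] yaw -0.959 q [0.5  0.52 1.44 0.   1.18 1.45] F [ 1.3  1.2 -0.6] T [ 0.19 -0.31 -0.01] w 0.0556 t 7.8667
```

drive_tool --pt "0 -0.4 -1.2 -0.003 -0.002 0 1" --pt "0 0 -1.2 0 0 0 1" --pt "0 0 -1.2 0 0.001 0 1" --pt "0 0 -1 0 0.001 0 1"

```text
clock: 8.2
position: [0.506, 0.4028, 0.1008]
ee_rot: [-0.001, 0.886, -0.463, 0.0]
contact_force: [-0.6, -0.7, 6.0]
grip_width: 0.0555
```

```bash
python3 st.py
```

```text
pos mm [506.  402.8 100.8] level rotvec [-0.002   0.0018] yaw -0.964 q [0.5  0.52 1.44 0.   1.18 1.46] F [-0.6 -0.7  6. ] T [-0.08  0.07  0.  ] w 0.0555 t 8.2
```

drive_tool --pt "-0.5 -0.3 0 -0.002 0.002 -0.1 1" --pt "0 0 -0.4 0 0 -0.12 1" --pt "0 0 -0.5 0 0 -0.12 1" --pt "0 0 -0.5 0 0 -0.12 1"

```text
clock: 8.53
position: [0.5053, 0.402, 0.0997]
ee_rot: [0.0, 0.751, -0.66, 0.001]
contact_force: [2.4, 0.6, 1.1]
grip_width: 0.0553
```

```bash
python3 st.py
```

```text
pos mm [505.3 402.   99.7] level rotvec [0.0014 0.0004] yaw -1.441 q [ 0.5   0.52  1.44 -0.    1.18  1.94] F [2.4 0.6 1.1] T [ 0.1  -0.44 -0.  ] w 0.0553 t 8.5333
```

drive_tool --pt "0 0 -0.6 0 0 -0.12 1" --pt "0 0 -0.6 0 0 -0.12 1" --pt "0 0 -0.6 0 0 -0.12 1" --pt "0 0 -0.6 0 0 -0.12 1" --pt "0 0 -0.6 0 0 -0.12 1"

```text
clock: 8.95
position: [0.5055, 0.4012, 0.0958]
ee_rot: [-0.001, -0.512, 0.859, -0.002]
contact_force: [2.2, -0.4, 0.0]
grip_width: 0.0552
```

```bash
python3 st.py
```

```text
pos mm [505.5 401.2  95.8] level rotvec [ 0.0043 -0.0001] yaw -2.066 q [ 0.5   0.53  1.45 -0.    1.17  2.57] F [ 2.2 -0.4  0. ] T [ 0.06 -0.37  0.04] w 0.0552 t 8.95
```

drive_tool --pt "0 0.3 -0.5 0.004 0 -0.12 1" --pt "0 0.3 -0.5 0 0 -0.12 1" --pt "0 0.3 -0.4 0 0 -0.12 1" --pt "0 0 0 0 0 0 1"

```text
clock: 9.28
position: [0.5063, 0.4011, 0.0953]
ee_rot: [0.0, -0.341, 0.94, -0.001]
contact_force: [-0.3, 0.1, 1.8]
grip_width: 0.055
```

```bash
python3 st.py
```

```text
pos mm [506.3 401.1  95.3] level rotvec [0.0026 0.0015] yaw -2.447 q [ 0.5   0.53  1.45 -0.    1.17  2.95] F [-0.3  0.1  1.8] T [ 0.2  -0.07  0.01] w 0.055 t 9.2833
```

drive_tool --pt "0 0 0 0 0 0 -0.5" --pt "0 0 0 0 0 0 -0.5" --pt "0 0 0 0 0 0 -0.5" --pt "0 0 0 0 0 0.12 -0.5" --pt "0 0 0 0 0 0.12 -0.5" --pt "0 0 0 0 0 0.12 -0.5" --pt "0 0 0 0 0 0.12 -0.5" --pt "0 0 0 0 0 0.12 -0.5" --pt "0 0 0 0 0 0.12 -0.5" --pt "0 0 0 0 0 0.12 -0.5" --pt "0 0 0 0 0 0.12 -0.5" --pt "0 0 0 0 0 0.12 -0.5" --pt "0 0 0 0 0 0.12 -0.5" --pt "0 0 0 0 0 0.12 -0.5" --pt "0 0 0 0 0 0 -0.5"

```text
clock: 10.53
position: [0.4965, 0.3974, 0.0866]
ee_rot: [0.009, 0.863, -0.504, 0.003]
contact_force: [0.6, 1.1, -0.5]
grip_width: 0.0695
```

```bash
python3 st.py
```

```text
pos mm [496.5 397.4  86.6] level rotvec [ 0.0192 -0.0044] yaw -1.057 q [ 0.51  0.53  1.47 -0.02  1.16  1.57] F [ 0.6  1.1 -0.5] T [-0.08 -0.04 -0.01] w 0.0695 t 10.5333
```

drive_tool --pt "4.5 2.2 5 0.019 -0.004 0 -0.5" --pt "4 2 4 0 0 0 -0.5" --pt "0 0 0 0 0 0 -0.5"

```text
clock: 10.78
position: [0.5047, 0.4017, 0.0954]
ee_rot: [0.0, 0.862, -0.507, -0.001]
contact_force: [-1.1, 0.5, 0.2]
grip_width: 0.0699
```

```bash
python3 st.py
```

```text
pos mm [504.7 401.7  95.4] level rotvec [-0.0005 -0.0025] yaw -1.063 q [0.5  0.52 1.45 0.   1.17 1.56] F [-1.1  0.5  0.2] T [-0.05 -0.02  0.03] w 0.0699 t 10.7833
```

```bash
cat > lid.py <<'E'
from fit import *
import sys
s=monitor.get_state(); p=s['position']; d=snap('wrist'); P=cloud(d)
c0=[float(a) for a in sys.argv[1:3]] if len(sys.argv)>2 else p[:2]
m=((abs(P[...,2]-.115)<.012)&(np.hypot(P[...,0]-c0[0],P[...,1]-c0[1])<.033)&(d['pixels'].max(2)<90)).astype(np.uint8)
m=cv2.morphologyEx(m,2,np.ones((5,5))); c=max(cv2.findContours(m,0,1)[0],key=cv2.contourArea)[:,0]
q=P[cv2.erode(m,np.ones((7,7)))>0]; zt=np.median(q[:,2]); k=np.hypot(q[:,0]-c0[0],q[:,1]-c0[1])<.022; q=q[k]; zt=np.median(q[:,2])
pl=np.linalg.lstsq(np.c_[q[:,:2],np.ones(len(q))],q[:,2],rcond=None)[0]
print('lid top z',zt.round(4),'height above jar base',(zt-.034).round(4),'slope',pl[:2].round(3),'centre',cfit(onplane(d,c[:,0],c[:,1],zt)),'npx',len(q))
E
python3 lid.py
```

```text
lid top z 0.1139 height above jar base 0.0799 slope [-0.003 -0.001] centre [0.5068 0.4029 0.0274] npx 4522
```

drive_tool --pt "1 0.5 0 0 0 0 1" --pt "0 0 0 0 0 0 1" --pt "0 0 0 0 0 0 1" --pt "0 0 0 0 0 0 1" --pt "0 0 -0.2 0 0 -0.12 1" --pt "0 0 -0.2 0 0 -0.12 1" --pt "0 0 -0.2 0 0 -0.12 1"

```text
clock: 11.42
position: [0.506, 0.4021, 0.0953]
ee_rot: [-0.0, 0.753, -0.658, -0.001]
contact_force: [-0.1, 0.0, 0.6]
grip_width: 0.0558
```

```bash
python3 st.py; python3 lid.py
```

```text
pos mm [506.  402.1  95.3] level rotvec [-0.0016 -0.0015] yaw -1.437 q [0.5  0.53 1.45 0.   1.17 1.93] F [-0.1  0.   0.6] T [-0.    0.1   0.03] w 0.0558 t 11.4167
lid top z 0.1139 height above jar base 0.0799 slope [-0.007 -0.001] centre [0.508  0.4021 0.0278] npx 4469
```

drive_tool --pt "0 0 0 0 0 0 -0.4" --pt "0 0 0 0 0 0 -0.5" --pt "0 0 0 0 0 0 -0.5" --pt "0 0 15 0 0 0 -0.5" --pt "0 0 30 0 0 0 -0.5" --pt "0 0 35 0 0 0 -1" --pt "-10 -20 35 0 0 0 -1" --pt "-10 -40 20 0 0 0 -1" --pt "-10 -40 0 0 0 0 -1" --pt "-10 -40 0 0 0 0 -1" --pt "-10 -40 0 0 0 0 -1" --pt "-10 -40 0 0 0 0 -1" --pt "-10 -40 0 0 0 0 -1" --pt "-10 -40 0 0 0 0 -1" --pt "-5 -40 0 0 0 0 -1" --pt "0 -40 0 0 0 0 -1" --pt "0 -40 0 0 0 0 -1" --pt "0 -40 0 0 0 0 -1" --pt "0 -40 0 0 0 0 -1" --pt "0 -40 0 0 0 0 -1"

```text
clock: 13.13
position: [0.41, -0.146, 0.2333]
ee_rot: [-0.001, 0.772, -0.636, 0.002]
contact_force: [1.4, -0.5, 0.1]
grip_width: 0.093
```

```bash
cat > lids.py <<'E'
from h import *
d=snap('wrist'); cv2.imwrite('pics/lids.png',d['pixels'])
P=cloud(d); g=d['pixels'].max(2)
m=((P[...,2]>0.018)&(P[...,2]<0.035)&(g<75)).astype(np.uint8); m=cv2.morphologyEx(m,2,np.ones((5,5)))
for c in cv2.findContours(m,0,1)[0]:
    if cv2.contourArea(c)>300:
        (x,y),r=cv2.minEnclosingCircle(c); print((round(x),round(y),round(r)),onplane(d,x,y,.026).round(4))
E
python3 st.py; python3 lids.py
```

```text
pos mm [ 410.  -146.   233.3] level rotvec [0.0021 0.0042] yaw -1.378 q [-0.6   0.03  1.77  0.    1.34  0.78] F [ 1.4 -0.5  0.1] T [ 0.02 -0.02  0.03] w 0.093 t 13.1333
(467, 192, 25) [ 0.4265 -0.4018  0.026 ]
(198, 139, 21) [ 0.4274 -0.0787  0.026 ]
(389, 151, 25) [ 0.4552 -0.295   0.026 ]
```

drive_tool --pt "10 -38 0 0 0 0 -1" --pt "10 -38 -10 0 0 0 -1" --pt "10 -38 -20 0 0 0 -1" --pt "10 -30 -30 0 0 0 -1" --pt "4 -4 -35 0 0 0 -1" --pt "0 0 -35 0 0 0 -1" --pt "0 0 -30 0 0 0 -1" --pt "0 0 -15 0 0 0 -1" --pt "0 0 0 0 0 0 -1"

```text
clock: 13.93
position: [0.4522, -0.3039, 0.0572]
ee_rot: [0.002, 0.773, -0.634, 0.01]
contact_force: [0.2, -0.0, 0.2]
grip_width: 0.0934
```

```bash
python3 st.py
```

```text
pos mm [ 452.2 -303.9   57.2] level rotvec [0.0161 0.0127] yaw -1.375 q [-0.8   0.4   1.77 -0.    0.95  0.58] F [ 0.2 -0.   0.2] T [0.05 0.05 0.02] w 0.0934 t 13.9333
```

drive_tool --pt "2 8 -12 0.016 0.013 0 -1" --pt "0 1 -15 0 0 0 -1" --pt "0 0 -15 0 0 0 -1" --pt "0 0 -6 0 0 0 -1" --pt "0 0 0 0 0 0 -1" --pt "0 0 0 0 0 0 -1"

```text
clock: 14.43
position: [0.4566, -0.2947, 0.0115]
ee_rot: [0.0, 0.776, -0.631, 0.001]
contact_force: [-0.0, 0.6, 0.8]
grip_width: 0.0931
```

```bash
python3 st.py
```

```text
pos mm [ 456.6 -294.7   11.5] level rotvec [0.0015 0.0014] yaw -1.366 q [-0.78  0.47  1.79 -0.    0.87  0.59] F [-0.   0.6  0.8] T [ 0.05 -0.01 -0.02] w 0.0931 t 14.4333
```

drive_tool --pt "-2 0 -4 0 0.001 0 -1" --pt "0 0 -2 0 0 0 -1" --pt "0 0 0 0 0 0 0.3" --pt "0 0 0 0 0 0 1" --pt "0 0 0 0 0 0 1" --pt "0 0 0 0 0 0 1" --pt "0 0 0 0 0 0 1" --pt "0 0 0 0 0 0 1"

```text
clock: 15.1
position: [0.4568, -0.297, 0.0099]
ee_rot: [0.001, 0.776, -0.63, 0.005]
contact_force: [-0.6, 1.3, -1.3]
grip_width: 0.0576
```

```bash
python3 st.py
```

```text
pos mm [ 456.8 -297.     9.9] level rotvec [0.0075 0.0062] yaw -1.364 q [-0.78  0.47  1.8  -0.    0.86  0.58] F [-0.6  1.3 -1.3] T [-0.01 -0.05 -0.03] w 0.0576 t 15.1
```

drive_tool --pt "0 0 0 0 0 0 -0.5" --pt "0 0 0 0 0 0 -0.5" --pt "0 1 -4 0.007 0.006 0 -0.5" --pt "0 0 -4 0 0 0 -0.5" --pt "0 0 0 0 0 0 1" --pt "0 0 0 0 0 0 1" --pt "0 0 0 0 0 0 1" --pt "0 0 0 0 0 0 1"

```text
clock: 15.77
position: [0.4566, -0.2958, 0.0007]
ee_rot: [0.0, 0.776, -0.63, -0.001]
contact_force: [-0.5, 0.2, 1.8]
grip_width: 0.056
```

```bash
python3 st.py
```

```text
pos mm [ 456.6 -295.8    0.7] level rotvec [-0.0008 -0.0011] yaw -1.364 q [-0.78  0.49  1.8  -0.    0.85  0.58] F [-0.5  0.2  1.8] T [0.06 0.03 0.03] w 0.056 t 15.7667
```

drive_tool --pt "0 0 20 0 0 0 1" --pt "0 0 35 0 0 0 1" --pt "0 0 40 0 0 0 1" --pt "0 10 40 0 0 0 1" --pt "0 30 28 0 0 0 1" --pt "0 40 15 0 0 0 1" --pt "-1 40 15 0 0 0 1" --pt "-1 40 10 0 0 0 1" --pt "-1 40 10 0 0 0 1" --pt "-1 40 0 0 0 0 1" --pt "-1 40 0 0 0 0 1" --pt "-1 40 0 0 0 0 1" --pt "0 40 0 0 0 0 1" --pt "0 40 0 0 0 0 1" --pt "0 40 0 0 0 0 1" --pt "0 40 0 0 0 0 1" --pt "0 40 0 0 0 0 1" --pt "0 40 0 0 0 0 1" --pt "0 30 0 0 0 0 1" --pt "0 0 0 0 0 0 1" --grip_force 35

```text
clock: 17.43
position: [0.4408, 0.3176, 0.2244]
ee_rot: [-0.005, 0.773, -0.634, 0.002]
contact_force: [0.4, 0.4, 0.4]
grip_width: 0.0557
```

```bash
cat > jar.py <<'E'
from fit import *
import sys
cx,cy=map(float,sys.argv[1:3]); off=float(sys.argv[3])
s=monitor.get_state(); d=snap('wrist'); P=cloud(d)
for lo in (.104,.106):
    sel=(P[...,2]>lo)&(P[...,2]<.113)&(np.hypot(P[...,0]-cx,P[...,1]-cy)<.026)&(d['range_z']>.12)
    m=cv2.morphologyEx(sel.astype(np.uint8),3,np.ones((3,3))); c=max(cv2.findContours(m,0,1)[0],key=cv2.contourArea)
    q=P[sel]; print('mouth',cfit(onplane(d,c[:,0,0],c[:,0,1],.108)),((q.min(0)+q.max(0))/2).round(4))
w,c,q=held(d,s,off); q=q[np.hypot(*(q[:,:2]-s['position'][:2]).T)<.02]
pl=np.linalg.lstsq(np.c_[q[:,:2],np.ones(len(q))],q[:,2],rcond=None)[0]
print('held',cfit(w),'top-TCP',(np.median(q[:,2])-s['position'][2]).round(4),'slope',pl[:2].round(3),'tcp',s['position'].round(4))
E
python3 st.py; python3 jar.py .5475 .3178 .0253
```

```text
pos mm [440.8 317.6 224.4] level rotvec [-0.0054  0.0093] yaw -1.373 q [0.42 0.24 1.55 0.   1.34 1.79] F [0.4 0.4 0.4] T [0.02 0.04 0.  ] w 0.0557 t 17.4333
mouth [0.5476 0.317  0.0176] [0.5478 0.3168 0.1065]
mouth [0.5478 0.3169 0.0173] [0.5481 0.3168 0.1075]
held [0.4407 0.3171 0.0269] top-TCP 0.0253 slope [-0.003  0.002] tcp [0.4408 0.3176 0.2244]
```

drive_tool --pt "25 0 0 -0.005 0.009 0.11 1" --pt "27 0 0 0 0 0.11 1" --pt "27 0 0 0 0 0.11 1" --pt "20 0 0 0 0 0.11 1" --pt "5 0 0 0 0 0.11 1" --pt "0 0 -10 0 0 0.11 1" --pt "0 0 -10 0 0 0.11 1" --pt "0 0 -10 0 0 0.11 1" --pt "0 0 -10 0 0 0.11 1" --pt "0 0 -10 0 0 0 1" --pt "0 0 0 0 0 0 1" --pt "0 0 0 0 0 0 1"

```text
clock: 18.48
position: [0.5486, 0.2993, 0.1701]
ee_rot: [0.006, 0.985, -0.173, 0.0]
contact_force: [-0.1, 0.8, -0.8]
grip_width: 0.0556
```

```bash
python3 st.py
```

```text
pos mm [548.6 299.3 170.1] level rotvec [ 0.0115 -0.0016] yaw -0.348 q [ 0.33  0.43  1.41 -0.01  1.31  0.68] F [-0.1  0.8 -0.8] T [-0.05 -0.09 -0.02] w 0.0556 t 18.4833
```

drive_tool --pt "-0.5 10 -10 0.011 -0.002 0 1" --pt "0 8 -15 0 0 0 1" --pt "0 0 -15 0 0 0 1" --pt "0 0 -5 0 0 0 1" --pt "0 0 0 0 0 0 1" --pt "0 0 0 0 0 0 1"

```text
clock: 18.98
position: [0.5494, 0.3195, 0.1251]
ee_rot: [-0.003, 0.984, -0.179, 0.002]
contact_force: [0.4, -0.2, -0.5]
grip_width: 0.0553
```

```bash
python3 st.py
```

```text
pos mm [549.4 319.5 125.1] level rotvec [-0.0043  0.0054] yaw -0.36 q [0.35 0.48 1.45 0.   1.21 0.71] F [ 0.4 -0.2 -0.5] T [-0.05 -0.04  0.02] w 0.0553 t 18.9833
```

drive_tool --pt "-1.5 -2 -6 -0.004 0.005 0 1" --pt "0 0 -6 0 0 0 1" --pt "0 0 -5 0 0 0 1" --pt "0 0 -2 0 0 0 1" --pt "0 0 0 0 0 0 1"

```text
clock: 19.4
position: [0.5491, 0.318, 0.1069]
ee_rot: [-0.001, 0.984, -0.18, 0.002]
contact_force: [-0.2, 0.0, -0.1]
grip_width: 0.0555
```

```bash
python3 st.py
```

```text
pos mm [549.1 318.  106.9] level rotvec [-0.0018  0.0041] yaw -0.362 q [0.35 0.49 1.47 0.   1.17 0.71] F [-0.2  0.  -0.1] T [-0.01 -0.02 -0.05] w 0.0555 t 19.4
```

Now I'll feel for the thread.

drive_tool --pt "-1.5 -0.5 -1.5 -0.002 0.004 0 1" --pt "0 0 -1.5 0 0 0 1" --pt "0 0 -1.5 0 0.001 0 1" --pt "0 0 -1.5 0 0.001 0 1"

```text
clock: 19.73
position: [0.549, 0.318, 0.1019]
ee_rot: [-0.001, 0.984, -0.18, 0.0]
contact_force: [-0.2, 0.1, -0.2]
grip_width: 0.0556
```

```bash
python3 st.py
```

```text
pos mm [549.  318.  101.9] level rotvec [-0.0012  0.0011] yaw -0.362 q [0.35 0.5  1.47 0.   1.17 0.71] F [-0.2  0.1 -0.2] T [-0.02 -0.15  0.08] w 0.0556 t 19.7333
```

drive_tool --pt "-1 -0.3 -1.5 -0.001 0.001 0 1" --pt "0 0 -1.2 0 0.001 0 1" --pt "0 0 -1.2 0 0.001 0 1" --pt "0 0 -1.2 0 0.001 0 1"

```text
clock: 20.07
position: [0.5494, 0.3188, 0.0976]
ee_rot: [-0.001, 0.984, -0.18, 0.0]
contact_force: [0.1, 0.0, 2.1]
grip_width: 0.0558
```

```bash
python3 st.py
```

```text
pos mm [549.4 318.8  97.6] level rotvec [-0.0024  0.0005] yaw -0.362 q [0.35 0.5  1.48 0.   1.16 0.71] F [0.1 0.  2.1] T [ 0.22 -0.14 -0.01] w 0.0558 t 20.0667
```

drive_tool --pt "-0.5 -0.5 0.4 -0.002 0.001 0.11 1" --pt "0 0 0.5 0 0 0.11 1" --pt "0 0 0.5 0 0 0.11 1" --pt "0 0 0.5 0 0 0.11 1"

```text
clock: 20.4
position: [0.5478, 0.3187, 0.0981]
ee_rot: [-0.0, 0.999, 0.047, -0.002]
contact_force: [0.9, 1.2, -0.1]
grip_width: 0.0554
```

```bash
python3 st.py
```

```text
pos mm [547.8 318.7  98.1] level rotvec [ 0.     -0.0037] yaw 0.093 q [0.35 0.5  1.48 0.   1.17 0.26] F [ 0.9  1.2 -0.1] T [ 0.22 -0.22  0.  ] w 0.0554 t 20.4
```

drive_tool --pt "0.5 -0.5 -1.2 0 -0.003 0 1" --pt "0 0 -1.2 0 0 0 1" --pt "0 0 -1.2 0 0.001 0 1"

```text
clock: 20.65
position: [0.5482, 0.3194, 0.0957]
ee_rot: [-0.001, 0.999, 0.046, -0.0]
contact_force: [-2.6, -1.1, 12.7]
grip_width: 0.0556
```

```bash
python3 st.py
```

```text
pos mm [548.2 319.4  95.7] level rotvec [-0.002  -0.0008] yaw 0.091 q [0.35 0.51 1.48 0.   1.16 0.26] F [-2.6 -1.1 12.7] T [-0.21  0.64  0.07] w 0.0556 t 20.65
```

```bash
python3 lid.py
```

```text
lid top z 0.1209 height above jar base 0.0869 slope [-0.002 -0.012] centre [0.5476 0.321  0.0279] npx 5036
```

drive_tool --pt "-0.3 -1.5 0.5 -0.002 0 0.11 1" --pt "0 -0.3 0.4 0 0 0.11 1" --pt "0 0 0.4 0 0 0.11 1" --pt "0 0 0.4 0 0 0.11 1" --pt "0 0 0.4 0 0 0.11 1" --pt "0 0 0.4 0 0 0.11 1"

```text
clock: 21.2
position: [0.5468, 0.3181, 0.0986]
ee_rot: [-0.001, 0.929, 0.369, -0.001]
contact_force: [-1.5, 1.2, 1.4]
grip_width: 0.0557
```

```bash
python3 st.py
```

```text
pos mm [546.8 318.1  98.6] level rotvec [-0.0004 -0.0024] yaw 0.756 q [ 0.35  0.5   1.48  0.    1.16 -0.41] F [-1.5  1.2  1.4] T [0.23 0.11 0.01] w 0.0557 t 21.2
```

drive_tool --pt "0.8 -0.3 0 0 -0.002 0.11 1" --pt "0 0 0.3 0 0 0.11 1" --pt "0 0 0.3 0 0 0.11 1" --pt "0 0 0.3 0 0 0.11 1" --pt "0 0 0.3 0 0 0.11 1"

```text
clock: 21.62
position: [0.5452, 0.3176, 0.1006]
ee_rot: [-0.0, 0.791, 0.612, -0.002]
contact_force: [1.4, 0.7, 2.3]
grip_width: 0.0555
```

```bash
python3 st.py
```

```text
pos mm [545.2 317.6 100.6] level rotvec [ 0.0021 -0.0041] yaw 1.316 q [ 0.35  0.5   1.48 -0.    1.17 -0.96] F [1.4 0.7 2.3] T [ 0.11 -0.23 -0.08] w 0.0555 t 21.6167
```

drive_tool --pt "2 0 0.2 0.002 -0.004 0.07 1" --pt "0.3 0 0 0 0 0.03 1" --pt "0 0 -0.6 0 0 0 1" --pt "0 0 -0.6 0 0 0 1"

```text
clock: 21.95
position: [0.5463, 0.3173, 0.1008]
ee_rot: [-0.0, 0.761, 0.649, -0.001]
contact_force: [-0.9, 0.4, 6.2]
grip_width: 0.0557
```

```bash
python3 st.py
```

```text
pos mm [546.3 317.3 100.8] level rotvec [ 0.0008 -0.0013] yaw 1.413 q [ 0.35  0.5   1.48 -0.    1.17 -1.06] F [-0.9  0.4  6.2] T [0.13 0.06 0.02] w 0.0557 t 21.95
```

Firm contact (6 N) at about 92 mm. I'll hold it there briefly, then check the height with the camera.

drive_tool --pt "0.5 0 -0.4 0 0 0 1" --pt "0 0 -0.3 0 0 0 1"

```text
clock: 22.12
position: [0.5464, 0.3173, 0.1008]
ee_rot: [-0.0, 0.763, 0.647, -0.001]
contact_force: [-0.9, 0.8, 3.7]
grip_width: 0.0554
```

```bash
python3 lid.py; python3 st.py
```

```text
lid top z 0.1257 height above jar base 0.0917 slope [ 0.013 -0.004] centre [0.542  0.3171 0.0277] npx 1132
pos mm [546.5 317.3 100.8] level rotvec [ 0.0009 -0.0013] yaw 1.407 q [ 0.35  0.5   1.48 -0.    1.17 -1.06] F [-0.8  0.6  4.7] T [ 0.07  0.14 -0.  ] w 0.0555 t 22.1667
```

drive_tool --pt "0.6 0 0.3 0 0 0.06 1" --pt "0 0 0 0 0 0.06 1" --pt "0 0 -0.6 0 0 0 1" --pt "0 0 -0.5 0 0 0 1" --pt "0 0 -0.3 0 0 0 1"

```text
clock: 22.58
position: [0.5467, 0.3171, 0.101]
ee_rot: [0.0, 0.724, 0.69, -0.001]
contact_force: [-1.4, 0.6, 4.9]
grip_width: 0.0555
```

```bash
python3 st.py
```

```text
pos mm [546.7 317.1 101. ] level rotvec [ 0.0013 -0.0011] yaw 1.522 q [ 0.35  0.5   1.48 -0.    1.17 -1.17] F [-1.4  0.6  4.9] T [0.16 0.2  0.03] w 0.0555 t 22.5833
```

drive_tool --pt "0.3 0 0.3 0.001 0 0.07 1" --pt "0.2 0 0 0 0 0.07 1" --pt "0 0 -0.6 0 0 0 1" --pt "0 0 -0.5 0 0 0 1" --pt "0 0 -0.3 0 0 0 1"

```text
clock: 23.0
position: [0.5463, 0.317, 0.0989]
ee_rot: [-0.001, 0.677, 0.736, -0.001]
contact_force: [-0.6, 1.1, 1.3]
grip_width: 0.0557
```

```bash
python3 st.py
```

```text
pos mm [546.3 317.   98.9] level rotvec [ 0.0007 -0.0027] yaw 1.654 q [ 0.35  0.5   1.48  0.    1.16 -1.3 ] F [-0.6  1.1  1.3] T [ 0.28 -0.09  0.03] w 0.0557 t 23.0
```

Dropped off the top. Next I lower it to the thread start.

drive_tool --pt "0.6 0 -1.2 0 -0.002 0.05 1" --pt "0.2 0 -1.2 0 0 0 1" --pt "0 0 -1.2 0 0 0 1" --pt "0 0 -1.2 0 0 0 1" --pt "0 0 -0.8 0 0 0 1"

```text
clock: 23.42
position: [0.546, 0.3166, 0.094]
ee_rot: [-0.0, 0.663, 0.749, -0.002]
contact_force: [-3.3, 0.1, 6.0]
grip_width: 0.0556
```

```bash
python3 st.py
```

```text
pos mm [546.  316.6  94. ] level rotvec [ 0.0018 -0.0027] yaw 1.693 q [ 0.35  0.5   1.49 -0.    1.15 -1.34] F [-3.3  0.1  6. ] T [0.07 0.36 0.06] w 0.0556 t 23.4167
```

drive_tool --pt "-0.3 0.2 0 0.001 -0.002 -0.1 1" --pt "0 0 -0.4 0 0 -0.12 1" --pt "0 0 -0.45 0 0 -0.12 1" --pt "0 0 -0.45 0 0 -0.12 1" --pt "0 0 -0.45 0 0 -0.12 1" --pt "0 0 -0.45 0 0 -0.12 1"

```text
clock: 23.92
position: [0.5459, 0.3176, 0.0914]
ee_rot: [-0.001, 0.887, 0.463, 0.0]
contact_force: [-1.4, 1.6, 1.9]
grip_width: 0.0555
```

```bash
python3 st.py
```

```text
pos mm [545.9 317.6  91.4] level rotvec [-0.0012 -0.0002] yaw 0.962 q [ 0.35  0.51  1.49  0.    1.14 -0.61] F [-1.4  1.6  1.9] T [ 0.46  0.14 -0.01] w 0.0555 t 23.9167
```

drive_tool --pt "0.3 0 -0.45 0 0 -0.12 1" --pt "0 0 -0.45 0 0 -0.12 1" --pt "0 0 -0.45 0 0 -0.12 1" --pt "0 0 -0.45 0 0 -0.12 1" --pt "0 0 -0.45 0 0 -0.12 1" --pt "0 0 -0.4 0 0 -0.12 1" --pt "0 0 -0.3 0 0 -0.12 1"

```text
clock: 24.5
position: [0.5492, 0.3191, 0.0888]
ee_rot: [-0.001, 0.999, 0.044, 0.004]
contact_force: [0.5, -0.7, 1.3]
grip_width: 0.0554
```

```bash
python3 st.py
```

```text
pos mm [549.2 319.1  88.8] level rotvec [-0.0024  0.0077] yaw 0.087 q [ 0.35  0.51  1.49 -0.    1.13  0.26] F [ 0.5 -0.7  1.3] T [-0.12 -0.08  0.01] w 0.0554 t 24.5
```

drive_tool --pt "-1 -1 -0.2 -0.002 0.008 -0.1 1" --pt "0 0 -0.2 0 0 -0.12 1" --pt "0 0 -0.2 0 0 -0.12 1" --pt "0 0 0 0 0 0 1" --pt "0 0 0 0 0 0 -0.4" --pt "0 0 0 0 0 0 -0.5" --pt "0 0 0 0 0 0 -0.5"

```text
clock: 25.08
position: [0.5502, 0.3183, 0.0879]
ee_rot: [-0.0, 0.991, -0.136, 0.002]
contact_force: [-0.5, 0.3, 0.1]
grip_width: 0.0682
```

```bash
python3 st.py; python3 lid.py
```

```text
pos mm [550.2 318.3  87.9] level rotvec [-0.      0.0033] yaw -0.273 q [ 0.35  0.51  1.49 -0.    1.14  0.62] F [-0.5  0.3  0.1] T [-0.07 -0.04 -0.05] w 0.0682 t 25.0833
lid top z 0.1138 height above jar base 0.0798 slope [-0.008 -0.012] centre [0.5498 0.3201 0.0263] npx 4964
```

drive_tool --pt "0 0 15 0 0 0 -0.5" --pt "0 0 30 0 0 0 -0.5" --pt "0 0 38 0 0 0 -1" --pt "-20 -20 35 0 0 0 -1" --pt "-20 -35 20 0 0 -0.1 -1" --pt "-20 -36 0 0 0 -0.1 -1" --pt "-20 -36 0 0 0 -0.1 -1" --pt "-20 -36 0 0 0 -0.1 -1" --pt "-15 -38 0 0 0 -0.1 -1" --pt "-10 -40 0 0 0 -0.1 -1" --pt "-10 -40 0 0 0 -0.1 -1" --pt "0 -40 0 0 0 -0.1 -1" --pt "0 -40 0 0 0 -0.1 -1" --pt "0 -40 0 0 0 -0.1 -1" --pt "0 -40 0 0 0 0 -1" --pt "0 -40 0 0 0 0 -1" --pt "0 -40 0 0 0 0 -1" --pt "0 -40 0 0 0 0 -1" --pt "0 -40 0 0 0 0 -1" --pt "0 -40 0 0 0 0 -1"

```text
clock: 26.8
position: [0.4036, -0.3376, 0.2264]
ee_rot: [0.001, 0.799, -0.601, 0.006]
contact_force: [0.7, 0.3, 0.2]
grip_width: 0.0933
```

```bash
python3 st.py; python3 lids.py
```

```text
pos mm [ 403.6 -337.6  226.4] level rotvec [0.0098 0.0087] yaw -1.29 q [-0.91  0.2   1.59  0.    1.34  0.38] F [0.7 0.3 0.2] T [ 0.05 -0.05  0.02] w 0.0933 t 26.8
(315, 164, 24) [ 0.4263 -0.4055  0.026 ]
(211, 19, 16) [ 0.5383 -0.2562  0.026 ]
```

drive_tool --pt "11 -33 -10 0.01 0.009 0 -1" --pt "11 -30 -25 0 0 0 -1" --pt "0 0 -35 0 0 0 -1" --pt "0 0 -35 0 0 0 -1" --pt "0 0 -35 0 0 0 -1" --pt "0 0 -30 0 0 0 -1" --pt "0 0 -10 0 0 0 -1" --pt "0 0 0 0 0 0 -1"

```text
clock: 27.52
position: [0.4223, -0.4149, 0.0398]
ee_rot: [0.005, 0.798, -0.603, 0.005]
contact_force: [0.1, 0.5, 0.1]
grip_width: 0.0932
```

```bash
python3 st.py; python3 lids.py
```

```text
pos mm [ 422.3 -414.9   39.8] level rotvec [0.013  0.0016] yaw -1.295 q [-0.96  0.5   1.66 -0.01  0.98  0.34] F [0.1 0.5 0.1] T [-0.01 -0.01 -0.02] w 0.0932 t 27.5167
(241, 222, 47) [ 0.427  -0.4061  0.026 ]
(444, 26, 70) [ 0.5556 -0.4767  0.026 ]
```

drive_tool --pt "2 5 -12 0.013 0.002 0 -1" --pt "2 4 -12 0 0 0 -1" --pt "0 0 -9 0 0 0 -1" --pt "0 0 -4 0 0 0 -1" --pt "0 0 0 0 0 0 -1" --pt "0 0 0 0 0 0 -1"

```text
clock: 28.07
position: [0.4297, -0.4082, 0.0063]
ee_rot: [0.001, 0.798, -0.602, 0.004]
contact_force: [0.1, -0.7, 0.4]
grip_width: 0.093
```

```bash
python3 st.py
```

```text
pos mm [ 429.7 -408.2    6.3] level rotvec [0.0063 0.0053] yaw -1.292 q [-0.95  0.54  1.68  0.    0.91  0.34] F [ 0.1 -0.7  0.4] T [ 0.03 -0.04  0.  ] w 0.093 t 28.0667
```

drive_tool --pt "-3 2 -3 0.006 0.005 0 -1" --pt "0 0 -1.5 0 0 0 -1" --pt "0 0 0 0 0 0 0.3" --pt "0 0 0 0 0 0 1" --pt "0 0 0 0 0 0 1" --pt "0 0 0 0 0 0 1" --pt "0 0 0 0 0 0 1" --pt "0 0 0 0 0 0 1" --grip_force 35

```text
clock: 28.73
position: [0.4274, -0.4081, 0.0043]
ee_rot: [0.001, 0.798, -0.602, 0.002]
contact_force: [0.1, 0.7, -0.9]
grip_width: 0.0575
```

```bash
python3 st.py
```

```text
pos mm [ 427.4 -408.1    4.3] level rotvec [0.004  0.0028] yaw -1.293 q [-0.95  0.55  1.68 -0.    0.91  0.34] F [ 0.1  0.7 -0.9] T [ 0.04 -0.02  0.01] w 0.0575 t 28.7333
```

drive_tool --pt "0 0 20 0 0 0 1" --pt "0 0 35 0 0 0 1" --pt "0 0 40 0 0 0 1" --pt "0 10 40 0 0 0 1" --pt "0 30 28 0 0 0 1" --pt "0 40 20 0 0 0 1" --pt "1 40 20 0 0 0 1" --pt "1 40 15 0 0 0 1" --pt "1 40 10 0 0 0 1" --pt "1 40 5 0 0 0 1" --pt "1 40 0 0 0 0 1" --pt "1 40 0 0 0 0 1" --pt "1 40 0 0 0 0 1" --pt "1 40 0 0 0 0 1" --pt "1 40 0 0 0 0 1" --pt "8 40 0 0 0 0 1" --pt "10 40 0 0 0 0 1" --pt "10 40 0 0 0 0 1" --pt "10 30 0 0 0 0 1" --pt "0 0 0 0 0 0 1"

```text
clock: 30.4
position: [0.4653, 0.1984, 0.2454]
ee_rot: [-0.004, 0.796, -0.606, 0.006]
contact_force: [-0.4, -0.1, -0.8]
grip_width: 0.0558
```

```bash
python3 st.py; python3 jar.py .591 .232 .0217
```

```text
pos mm [465.3 198.4 245.4] level rotvec [0.001  0.0144] yaw -1.302 q [ 0.18  0.15  1.6  -0.    1.37  1.49] F [-0.4 -0.1 -0.8] T [ 0.01  0.01 -0.03] w 0.0558 t 30.4
mouth [0.59   0.2317 0.0175] [0.5902 0.2318 0.1067]
mouth [0.5903 0.2319 0.0171] [0.5905 0.2321 0.1077]
held [0.4656 0.1981 0.0273] top-TCP 0.0214 slope [ 0.004 -0.004] tcp [0.4653 0.1984 0.2454]
```

drive_tool --pt "15 25 0 0.001 0.014 0 1" --pt "25 20 0 0 0 0.05 1" --pt "25 5 0 0 0 0.11 1" --pt "25 0 0 0 0 0.11 1" --pt "25 0 -5 0 0 0.11 1" --pt "10 0 -10 0 0 0.11 1" --pt "0 0 -10 0 0 0.11 1" --pt "0 0 -10 0 0 0.11 1" --pt "0 0 -10 0 0 0.11 1" --pt "0 0 -10 0 0 0.11 1" --pt "0 0 0 0 0 0 1" --pt "0 0 0 0 0 0 1"

```text
clock: 31.45
position: [0.5921, 0.2322, 0.1855]
ee_rot: [0.006, 0.986, -0.167, -0.0]
contact_force: [-0.7, 0.1, -0.1]
grip_width: 0.0558
```

```bash
python3 st.py
```

```text
pos mm [592.1 232.2 185.5] level rotvec [ 0.0117 -0.0029] yaw -0.336 q [ 0.2   0.44  1.36 -0.01  1.35  0.54] F [-0.7  0.1 -0.1] T [ 0.01 -0.03  0.05] w 0.0558 t 31.45
```

drive_tool --pt "-1 0 -12 0.012 -0.003 0 1" --pt "-0.5 -1 -20 0 0 0 1" --pt "-0.5 -1 -20 0 0 0 1" --pt "0 0 -10 0 0 0 1" --pt "0 0 0 0 0 0 1" --pt "0 0 0 0 0 0 1"

```text
clock: 31.95
position: [0.5925, 0.2259, 0.1274]
ee_rot: [-0.001, 0.984, -0.178, 0.003]
contact_force: [0.1, 0.1, -0.2]
grip_width: 0.0558
```

```bash
python3 st.py
```

```text
pos mm [592.5 225.9 127.4] level rotvec [-0.0009  0.0072] yaw -0.358 q [ 0.19  0.47  1.45 -0.    1.21  0.55] F [ 0.1  0.1 -0.2] T [-0.04 -0.05  0.02] w 0.0558 t 31.95
```

drive_tool --pt "-2 5 -5 -0.001 0.007 0 1" --pt "0 1 -5 0 0 0 1" --pt "0 0 -5 0 0 0 1" --pt "0 0 0 0 0 0 1" --pt "0 0 0 0 0 0 1"

```text
clock: 32.37
position: [0.5927, 0.2332, 0.1154]
ee_rot: [-0.001, 0.984, -0.179, 0.003]
contact_force: [0.1, -0.4, -1.1]
grip_width: 0.0552
```

```bash
python3 st.py
```

```text
pos mm [592.7 233.2 115.4] level rotvec [-0.0011  0.006 ] yaw -0.36 q [ 0.2   0.49  1.46 -0.    1.19  0.56] F [ 0.1 -0.4 -1.1] T [-0.01 -0.07  0.04] w 0.0552 t 32.3667
```

drive_tool --pt "-3 -1 -3 -0.001 0.006 0 1" --pt "0 0 -2.5 0 0.001 0 1" --pt "0 0 -2.5 0 0.001 0 1" --pt "0 0 -1 0 0 0 1"

```text
clock: 32.7
position: [0.5901, 0.2326, 0.1066]
ee_rot: [-0.0, 0.984, -0.179, -0.0]
contact_force: [-0.1, 1.0, -0.3]
grip_width: 0.0555
```

```bash
python3 st.py
```

```text
pos mm [590.1 232.6 106.6] level rotvec [-0.0005 -0.0007] yaw -0.36 q [0.2  0.5  1.47 0.   1.18 0.56] F [-0.1  1.  -0.3] T [ 0.05 -0.22 -0.02] w 0.0555 t 32.7
```

drive_tool --pt "0 0 -1.3 0 0 0 1" --pt "0 0 -1.3 0 0 0 1" --pt "0 0 -1.3 0 0.001 0 1"

```text
clock: 32.95
position: [0.5909, 0.2329, 0.1029]
ee_rot: [-0.001, 0.984, -0.179, -0.0]
contact_force: [1.0, 0.2, -0.2]
grip_width: 0.0552
```

```bash
python3 st.py
```

```text
pos mm [590.9 232.9 102.9] level rotvec [-0.0012  0.0002] yaw -0.36 q [0.2  0.5  1.47 0.   1.17 0.56] F [ 1.   0.2 -0.2] T [ 0.14 -0.13 -0.05] w 0.0552 t 32.95
```

drive_tool --pt "-0.5 -0.3 -1.3 0 0 0 1" --pt "0 0 -1.3 0 0 0 1" --pt "0 0 -1.3 0 0.001 0 1" --pt "0 0 -1 0 0.001 0 1"

```text
clock: 33.28
position: [0.5913, 0.2332, 0.0982]
ee_rot: [-0.001, 0.984, -0.179, -0.0]
contact_force: [0.8, 0.8, 0.3]
grip_width: 0.0558
```

```bash
python3 st.py
```

```text
pos mm [591.3 233.2  98.2] level rotvec [-0.0024  0.0004] yaw -0.36 q [0.2  0.5  1.47 0.   1.16 0.56] F [0.8 0.8 0.3] T [ 0.09 -0.25  0.  ] w 0.0558 t 33.2833
```

drive_tool --pt "-0.5 -0.5 4 -0.002 0 0 1" --pt "0 0 5 0 0 0 1" --pt "0 0 1 0 0 -0.1 1" --pt "0 0 0 0 0 -0.1 1" --pt "0 0 0 0 0 -0.1 1" --pt "0 0 0 0 0 -0.1 1" --pt "0 0 0 0 0 0 1"

```text
clock: 33.87
position: [0.5898, 0.232, 0.1099]
ee_rot: [0.0, 0.925, -0.379, -0.001]
contact_force: [-0.3, -0.6, -1.1]
grip_width: 0.0561
```

```bash
python3 st.py
```

```text
pos mm [589.8 232.  109.9] level rotvec [-0.     -0.0022] yaw -0.778 q [0.2  0.49 1.46 0.   1.19 0.98] F [-0.3 -0.6 -1.1] T [-0.04 -0.01 -0.04] w 0.0561 t 33.8667
```

drive_tool --pt "0 0 -2 0 -0.002 0 1" --pt "0 0 -2 0 0 0 1" --pt "0 0 -1.5 0 0 0 1" --pt "0 0 -1 0 0 0 1" --pt "0 0 -1 0 0 0 1"

```text
clock: 34.28
position: [0.5912, 0.2319, 0.1044]
ee_rot: [-0.001, 0.927, -0.374, 0.002]
contact_force: [-2.5, -0.8, 8.9]
grip_width: 0.0554
```

```bash
python3 st.py
```

```text
pos mm [591.2 231.9 104.4] level rotvec [-0.0004  0.0039] yaw -0.767 q [ 0.2   0.5   1.47 -0.    1.17  0.97] F [-2.5 -0.8  8.9] T [0.03 0.48 0.05] w 0.0554 t 34.2833
```

drive_tool --pt "-0.6 0 0.4 0 0.004 0.06 1" --pt "0 0 0 0 0 0.06 1" --pt "0 0 -0.6 0 0 0 1" --pt "0 0 -0.5 0 0 0 1" --pt "0 0 -0.3 0 0 0 1"

```text
clock: 34.7
position: [0.5912, 0.232, 0.1048]
ee_rot: [-0.001, 0.949, -0.315, 0.001]
contact_force: [-0.2, -1.0, 4.2]
grip_width: 0.0556
```

```bash
python3 st.py; python3 lid.py
```

```text
pos mm [591.2 232.  104.8] level rotvec [-0.0009  0.0016] yaw -0.642 q [0.2  0.5  1.47 0.   1.17 0.84] F [-0.2 -1.   4.2] T [0.03 0.08 0.05] w 0.0556 t 34.7
lid top z 0.1257 height above jar base 0.0917 slope [-0.012 -0.012] centre [0.5914 0.231  0.02  ] npx 610
```

drive_tool --pt "-0.6 0 0.4 0 0.002 0.06 1" --pt "0 0 0 0 0 0.06 1" --pt "0 0 -0.5 0 0 0 1" --pt "0 0 -0.4 0 0 0 1"

```text
clock: 35.08
position: [0.5911, 0.2325, 0.1048]
ee_rot: [-0.001, 0.966, -0.258, 0.0]
contact_force: [-0.7, 0.1, 6.1]
grip_width: 0.0558
```

```bash
python3 st.py
```

```text
pos mm [591.1 232.5 104.8] level rotvec [-0.0016  0.001 ] yaw -0.522 q [0.2  0.5  1.47 0.   1.17 0.72] F [-0.7  0.1  6.1] T [-0.14  0.18  0.02] w 0.0558 t 35.0833
```

drive_tool --pt "-0.4 -0.2 0.2 -0.001 0.001 0.06 1" --pt "0 0 0 0 0 0.06 1" --pt "0 0 -0.6 0 0 0.05 1" --pt "0 0 -1 0 0 0 1" --pt "0 0 -1 0 0 0 1" --pt "0 0 -1 0 0 0 1"

```text
clock: 35.58
position: [0.5922, 0.2314, 0.1044]
ee_rot: [-0.0, 0.984, -0.179, 0.002]
contact_force: [-2.4, -0.4, 8.8]
grip_width: 0.0555
```

```bash
python3 st.py
```

```text
pos mm [592.2 231.4 104.4] level rotvec [0.0002 0.0044] yaw -0.361 q [ 0.2   0.5   1.47 -0.    1.17  0.56] F [-2.4 -0.4  8.8] T [ 0.03  0.36 -0.02] w 0.0555 t 35.5833
```

drive_tool --pt "-1 0.3 0.5 0 0.004 0.07 1" --pt "0 0 0.1 0 0 0.07 1" --pt "0 0 -0.6 0 0 0 1" --pt "0 0 -0.8 0 0 0 1" --pt "0 0 -0.8 0 0 0 1"

```text
clock: 36.0
position: [0.5915, 0.2324, 0.1027]
ee_rot: [-0.001, 0.993, -0.115, 0.001]
contact_force: [-0.4, 1.6, 0.4]
grip_width: 0.0555
```

```bash
python3 st.py
```

```text
pos mm [591.5 232.4 102.7] level rotvec [-0.0014  0.0017] yaw -0.231 q [0.2  0.5  1.47 0.   1.17 0.43] F [-0.4  1.6  0.4] T [ 0.38 -0.26 -0.06] w 0.0555 t 36.0
```

Dropping in; now I seat it at the thread start.

drive_tool --pt "-0.6 -0.2 -1.2 -0.001 0.001 0.04 1" --pt "0 0 -1.2 0 0 0 1" --pt "0 0 -1.2 0 0 0 1" --pt "0 0 -1.2 0 0.001 0 1" --pt "0 0 -1 0 0.001 0 1"

```text
clock: 36.42
position: [0.5918, 0.2335, 0.0982]
ee_rot: [-0.001, 0.995, -0.1, 0.0]
contact_force: [-2.8, -0.6, 10.5]
grip_width: 0.0557
```

```bash
python3 st.py
```

```text
pos mm [591.8 233.5  98.2] level rotvec [-0.0023  0.0012] yaw -0.201 q [0.2  0.51 1.47 0.   1.16 0.4 ] F [-2.8 -0.6 10.5] T [-0.06  0.6   0.05] w 0.0557 t 36.4167
```

drive_tool --pt "-0.6 -0.6 0.3 -0.002 0.001 -0.1 1" --pt "0 0 -0.3 0 0 -0.12 1" --pt "0 0 -0.4 0 0 -0.12 1" --pt "0 0 -0.4 0 0 -0.12 1" --pt "0 0 -0.45 0 0 -0.12 1" --pt "0 0 -0.45 0 0 -0.12 1"

```text
clock: 36.92
position: [0.5916, 0.2332, 0.0961]
ee_rot: [-0.0, 0.894, -0.449, 0.001]
contact_force: [1.1, 0.6, 0.4]
grip_width: 0.0559
```

```bash
python3 st.py
```

```text
pos mm [591.6 233.2  96.1] level rotvec [-0.0004  0.0015] yaw -0.931 q [0.2  0.51 1.48 0.   1.16 1.13] F [1.1 0.6 0.4] T [ 0.23 -0.37 -0.02] w 0.0559 t 36.9167
```

drive_tool --pt "-0.5 -0.3 -0.6 0 0.001 -0.12 1" --pt "0 0 -0.5 0 0 -0.12 1" --pt "0 0 -0.5 0 0 -0.12 1" --pt "0 0 -0.5 0 0 -0.12 1" --pt "0 0 -0.5 0 0 -0.12 1" --pt "0 0 -0.5 0 0 -0.12 1" --pt "0 0 -0.3 0 0 -0.12 1"

```text
clock: 37.5
position: [0.5927, 0.2312, 0.0926]
ee_rot: [-0.0, -0.619, 0.785, -0.002]
contact_force: [-0.7, 1.5, 4.3]
grip_width: 0.0556
```

```bash
python3 st.py
```

```text
pos mm [592.7 231.2  92.6] level rotvec [0.004  0.0019] yaw -1.806 q [ 0.2   0.51  1.48 -0.    1.15  2.01] F [-0.7  1.5  4.3] T [0.13 0.28 0.03] w 0.0556 t 37.5
```

Home at 92.6. I'll turn it a little further, then release and check.

drive_tool --pt "-1 0.5 0 0.004 0.002 -0.1 1" --pt "0 0 -0.1 0 0 -0.12 1" --pt "0 0 -0.1 0 0 -0.12 1" --pt "0 0 0 0 0 0 1" --pt "0 0 0 0 0 0 -0.4" --pt "0 0 0 0 0 0 -0.5" --pt "0 0 0 0 0 0 -0.5"

```text
clock: 38.08
position: [0.591, 0.2301, 0.0915]
ee_rot: [-0.002, -0.469, 0.883, -0.001]
contact_force: [0.5, -0.6, -0.8]
grip_width: 0.0683
```

```bash
python3 st.py; python3 lid.py
```

```text
pos mm [591.  230.1  91.5] level rotvec [ 0.0025 -0.0025] yaw -2.164 q [ 0.2   0.51  1.48 -0.    1.15  2.36] F [ 0.5 -0.6 -0.8] T [0.07 0.   0.03] w 0.0683 t 38.0833
lid top z 0.114 height above jar base 0.08 slope [-0.004  0.007] centre [0.5935 0.2291 0.027 ] npx 4611
```

drive_tool --pt "0 0 15 0 0 0 -0.5" --pt "0 0 35 0 0 0 -0.5" --pt "0 0 40 0 0 0 -1" --pt "-20 0 35 0 0 0.12 -1" --pt "-25 0 15 0 0 0.12 -1" --pt "-25 -10 5 0 0 0.12 -1" --pt "-25 -20 0 0 0 0.12 -1" --pt "-25 -25 0 0 0 0.12 -1" --pt "-15 -30 0 0 0 0.12 -1" --pt "-10 -30 0 0 0 0.12 -1" --pt "-5 -30 0 0 0 0.12 -1" --pt "0 -30 0 0 0 0.12 -1" --pt "0 -30 0 0 0 0.12 -1" --pt "0 -30 0 0 0 0.12 -1" --pt "0 -30 0 0 0 0.12 -1" --pt "0 -25 0 0 0 0.12 -1" --pt "0 0 0 0 0 0.12 -1" --pt "0 0 0 0 0 0.12 -1" --pt "0 0 0 0 0 0.12 -1" --pt "0 0 0 0 0 0.12 -1"

```text
clock: 39.8
position: [0.425, -0.0605, 0.2369]
ee_rot: [0.004, 0.999, -0.048, 0.007]
contact_force: [-0.7, -0.0, -0.6]
grip_width: 0.0931
```

```bash
cat > scan.py <<'E'
from h import *
d=snap('wrist'); cv2.imwrite('pics/scan.png',d['pixels']); P=cloud(d); Z=P[...,2]
m=((Z>0.02)&(Z<0.05)&(d['range_z']>.1)&(np.abs(P[...,0]-.43)<.09)&(np.abs(P[...,1]+.023)<.13)).astype(np.uint8)
c=max(cv2.findContours(cv2.morphologyEx(m,2,np.ones((3,3))),0,1)[0],key=cv2.contourArea); mm=np.zeros_like(m); cv2.drawContours(mm,[c],-1,1,-1); q=P[(mm>0)&(m>0)]
print('scanner rect',cv2.minAreaRect(q[:,:2].astype(np.float32)),'ztop',np.percentile(q[:,2],[10,50,95]).round(4))
h=q[(q[:,1]<-.01)]  # handle side
mid=[]
for y in np.arange(h[:,1].min()+.015,-.01,.006):
    s=h[abs(h[:,1]-y)<.003]
    if len(s)>5: mid.append((y,(s[:,0].min()+s[:,0].max())/2,np.ptp(s[:,0])))
mid=np.array(mid); k=np.polyfit(mid[:,0],mid[:,1],1); print('handle axis dx/dy',k[0].round(3),'yaw',np.arctan2(1,k[0]).round(3),'x at y=-.0235',np.polyval(k,-.0235).round(4),'width',np.median(mid[:,2]).round(4))
g=d['pixels'].max(2); m=((g<45)&(abs(Z-.003)<.008)&(abs(P[...,0]-.43)<.12)&(abs(P[...,1]+.02)<.15)).astype(np.uint8)
q=P[m>0]; print('mat rect',cv2.minAreaRect(q[:,:2].astype(np.float32)))
E
python3 st.py; python3 scan.py
```

```text
pos mm [425.  -60.5 236.9] level rotvec [0.0094 0.0131] yaw -0.096 q [-0.4   0.01  1.78 -0.    1.33 -0.3 ] F [-0.7 -0.  -0.6] T [ 0.01 -0.03 -0.03] w 0.0931 t 39.8
scanner rect ((0.42865440249443054, -0.024613112211227417), (0.04394645616412163, 0.15387624502182007), 6.6429643630981445) ztop [0.0262 0.0289 0.0356]
handle axis dx/dy -0.114 yaw 1.684 x at y=-.0235 0.4286 width 0.03
mat rect ((0.42960500717163086, -0.022710464894771576), (0.08210720121860504, 0.18580281734466553), 13.095406532287598)
```

View pics/scan.png

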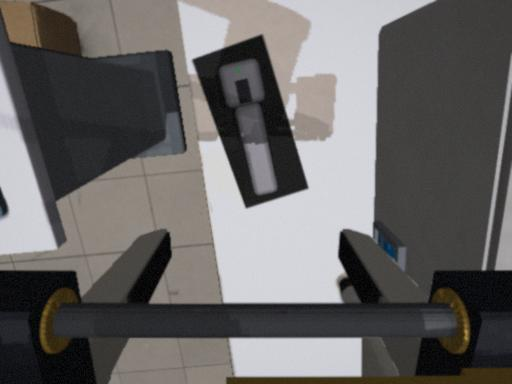

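The wrist view shows the scanner's head at (241,82) and handle at (258,150) on the mat, nose towards +y, with the gripper clear behind it.

drive_tool --pt "2 15 -15 0.009 0.013 0.1 -1" --pt "2 15 -30 0 0 0.1 -1" --pt "0 6 -38 0 0 0.01 -1" --pt "0 0 -38 0 0 0 -1" --pt "0 0 -35 0 0 0 -1" --pt "0 0 -25 0 0 0 -1" --pt "0 0 0 0 0 0 -1" --pt "0 0 0 0 0 0 -1"

```text
clock: 40.52
position: [0.4289, -0.0232, 0.0524]
ee_rot: [0.002, 0.998, 0.059, 0.004]
contact_force: [-0.6, -0.6, 0.0]
grip_width: 0.0931
```

```bash
python3 st.py
```

```text
pos mm [428.9 -23.2  52.4] level rotvec [0.0027 0.0073] yaw 0.119 q [-0.31  0.24  2.04 -0.    0.86 -0.43] F [-0.6 -0.6  0. ] T [-0.07 -0.12 -0.04] w 0.0931 t 40.5167
```

drive_tool --pt "0 -1 -15 0.003 0.007 0 -1" --pt "0 0 -15 0 0 0 -1" --pt "0 0 -10 0 0 0 -1" --pt "0 0 -4 0 0 0 -1" --pt "0 0 0 0 0 0 -1" --pt "0 0 0 0 0 0 0.3" --pt "0 0 0 0 0 0 1" --pt "0 0 0 0 0 0 1" --pt "0 0 0 0 0 0 1" --pt "0 0 0 0 0 0 1" --pt "0 0 0 0 0 0 1" --pt "0 0 0 0 0 0 1" --pt "0 0 0 0 0 0 1" --grip_force 35

```text
clock: 41.6
position: [0.4388, -0.0273, 0.0199]
ee_rot: [0.004, 0.998, 0.057, 0.01]
contact_force: [-0.4, 0.5, -1.4]
grip_width: 0.0445
```

```bash
python3 st.py
```

```text
pos mm [438.8 -27.3  19.9] level rotvec [0.0065 0.0198] yaw 0.114 q [-0.32  0.31  2.05  0.    0.76 -0.43] F [-0.4  0.5 -1.4] T [-0.05  0.02 -0.01] w 0.0445 t 41.6
```

drive_tool --pt "0 0 0 0 0 0 -0.7" --pt "0 0 0 0 0 0 -0.7" --pt "-5 1.5 -3 0.006 0.02 0 -0.7" --pt "-5 1 -5 0 0 0 -0.7" --pt "0 0 -5 0 0 0 -0.7" --pt "0 0 0 0 0 0 -0.7"

```text
clock: 42.1
position: [0.4275, -0.0245, 0.0055]
ee_rot: [-0.0, 0.998, 0.057, -0.001]
contact_force: [0.0, 0.7, -1.2]
grip_width: 0.0778
```

```bash
python3 st.py; python3 scan.py|head -2
```

```text
pos mm [427.5 -24.5   5.5] level rotvec [-0.0003 -0.0027] yaw 0.114 q [-0.32  0.33  2.07 -0.    0.74 -0.43] F [ 0.   0.7 -1.2] T [-0.02 -0.1   0.02] w 0.0778 t 42.1
scanner rect ((0.42749348282814026, 0.00039987266063690186), (0.04431380331516266, 0.10381652414798737), 6.553755760192871) ztop [0.0269 0.0326 0.0357]
handle axis dx/dy -0.126 yaw 1.696 x at y=-.0235 0.4306 width 0.0305
```

View pics/scan.png

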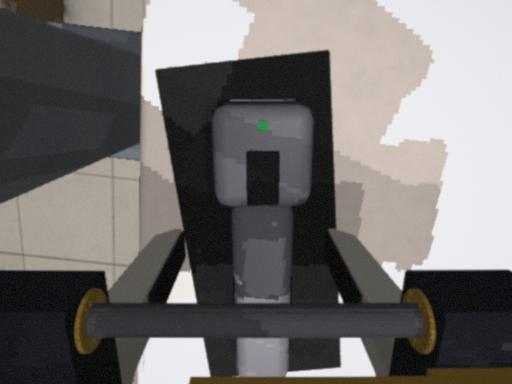

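The wrist view shows the scanner undisturbed and centred between the fingers (handle column about 265). Closing.

drive_tool --pt "0 0 0 0 0 0 1" --pt "0 0 0 0 0 0 1" --pt "0 0 0 0 0 0 1" --pt "0 0 0 0 0 0 1" --pt "0 0 0 0 0 0 1" --pt "0 0 0 0 0 0 1" --pt "0 0 0 0 0 0 1" --grip_force 40

```text
clock: 42.73
position: [0.4278, -0.0245, 0.0057]
ee_rot: [-0.0, 0.998, 0.057, -0.001]
contact_force: [0.8, -0.6, -0.3]
grip_width: 0.0372
```

```bash
python3 st.py
```

```text
pos mm [427.8 -24.5   5.7] level rotvec [-0.0003 -0.0027] yaw 0.114 q [-0.32  0.33  2.07 -0.    0.74 -0.43] F [ 0.8 -0.6 -0.3] T [-0.08 -0.24 -0.01] w 0.0372 t 42.7333
```

drive_tool --pt "0 0 0 0 0 0 1" --pt "0 0 0 0 0 0 1" --pt "0 0 0 0 0 0 1" --pt "0 0 15 0 0 0 1" --pt "-5 0 35 0 0 0 1" --pt "-10 15 35 0 0 -0.11 1" --pt "-10 30 20 0 0 -0.11 1" --pt "-10 35 5 0 0 -0.11 1" --pt "-10 35 0 0 0 -0.11 1" --pt "-10 35 0 0 0 -0.11 1" --pt "-10 35 0 0 0 -0.11 1" --pt "-10 35 0 0 0 -0.11 1" --pt "-5 35 0 0 0 -0.11 1" --pt "0 35 0 0 0 -0.11 1" --pt "0 35 0 0 0 -0.11 1" --pt "0 20 0 0 0 -0.11 1" --pt "0 0 0 0 0 0 1"

```text
clock: 44.15
position: [0.3481, 0.3004, 0.1194]
ee_rot: [-0.004, 0.864, -0.503, -0.0]
contact_force: [-0.3, 0.1, -1.0]
grip_width: 0.0298
```

```bash
cat > nose.py <<'E'
from h import *
from scipy.spatial.transform import Rotation as R
import sys
dy=float(sys.argv[1]) if len(sys.argv)>1 else 0.
s=monitor.get_state(); e=s['ee_rot']; M=R.from_quat([e[1],e[2],e[3],e[0]]).as_matrix()
# scanner x = tool jaw axis turned +90deg about world z (scanner y along jaw): tool frame: x_s=-y_t*(-1)
xs=np.cross(-M[:,2],M[:,0]); xs=xs/np.linalg.norm(xs); zs=-M[:,2]; ys=np.cross(zs,xs)
n=s['position']+.0775*xs+(.016-.0027)*zs
a=.466; ux=np.array([np.cos(a),np.sin(a),0])
for k,j in dict(left=(.5058,.4023),middle=(.5475,.3178),right=(.591,.232)).items():
    L=np.array([*j,.048])-.028*ux; v=L-n; print(k,'label in nose frame mm',(np.array([v@xs,v@ys,v@zs])*1e3).round(1),'angle',np.arccos(xs@ux).round(3),'world move for 80mm:',((L-.08*ux-n)*1e3).round(1))
E
python3 st.py; python3 nose.py; python3 - <<'E'
from h import *
d=snap('wrist'); cv2.imwrite('pics/s1.png',d['pixels'])
P=cloud(d); s=monitor.get_state(); p=s['position']
m=(np.hypot(P[...,0]-p[0],P[...,1]-p[1])<.12)&(P[...,2]>p[2]+.005)&(P[...,2]<p[2]+.045)&(d['range_z']>.1)
v,u=np.nonzero(m); q=P[m]; hd=q[q[:,2]>p[2]+.027]
print('held scanner rect (head)',cv2.minAreaRect(hd[:,:2].astype(np.float32)),len(hd))
E
```

```text
pos mm [348.1 300.4 119.4] level rotvec [-0.0066  0.0034] yaw -1.054 q [0.47 0.19 1.89 0.01 1.06 1.52] F [-0.3  0.1 -1. ] T [-0.    0.03  0.02] w 0.0298 t 44.15
left label in nose frame mm [ 81.6  11.9 -85.7] angle 0.051 world move for 80mm: [ -6.1  15.2 -85.2]
middle label in nose frame mm [ 76.1 -82.2 -85.3] angle 0.051 world move for 80mm: [ 35.6 -69.3 -85.2]
right label in nose frame mm [  71.6 -178.3  -84.9] angle 0.051 world move for 80mm: [  79.1 -155.1  -85.2]
held scanner rect (head) ((0.37635543942451477, 0.31607264280319214), (0.08272314071655273, 0.06153319776058197), 29.678260803222656) 10139
```

View pics/s1.png

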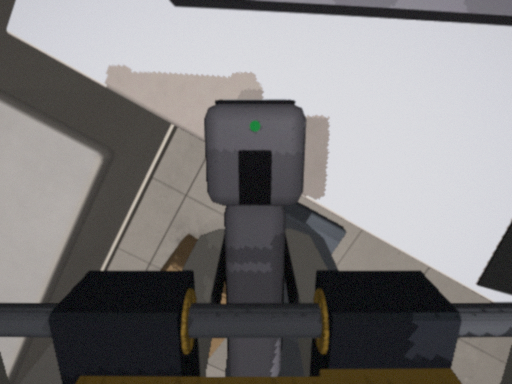

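The wrist view shows the scanner gripped straight, head at (255,150), in line with the tool. Next I lower it in front of the left label.

drive_tool --pt "-3 8 -15 -0.007 0.003 -0.05 1" --pt "-3 7 -25 0 0 0 1" --pt "0 0 -25 0 0 0 1" --pt "0 0 -16 0 0 0 1" --pt "0 0 0 0 0 0 1" --pt "0 0 0 0 0 0 1" --pt "0 0 0 0 0 0 1"

```text
clock: 44.78
position: [0.3409, 0.308, 0.036]
ee_rot: [0.003, 0.857, -0.515, 0.001]
contact_force: [0.7, -0.3, -0.7]
grip_width: 0.0298
```

```bash
python3 st.py; python3 nose.py|head -1
```

```text
pos mm [340.9 308.   36. ] level rotvec [ 0.006 -0.002] yaw -1.082 q [ 0.49  0.32  1.97 -0.01  0.85  1.58] F [ 0.7 -0.3 -0.7] T [-0.03 -0.05  0.02] w 0.0298 t 44.7833
left label in nose frame mm [84.4  6.5 -0.5] angle 0.023 world move for 80mm: [-0.   9.3 -0.9]
```

drive_tool --pt "-2 7 0 0.006 -0.002 -0.02 1" --pt "0 0 0 0 0 0 1" --pt "0 0 0 0 0 0 1" --pt "0 0 0 0 0 0 1" --pt "0 0 0 0 0 0 1" --pt "0 0 0 0 0 0 1" --pt "0 0 0 0 0 0 1" --pt "0 0 0 0 0 0 1" --pt "0 0 0 0 0 0 1" --pt "0 0 0 0 0 0 1" --pt "0 0 0 0 0 0 1" --pt "0 0 0 0 0 0 1" --pt "0 0 0 0 0 0 1" --pt "0 0 0 0 0 0 1" --pt "0 0 0 0 0 0 1" --pt "0 0 0 0 0 0 1" --pt "0 0 0 0 0 0 1" --pt "0 0 0 0 0 0 1" --pt "0 0 0 0 0 0 1" --pt "0 0 0 0 0 0 1"

```text
clock: 46.45
position: [0.3426, 0.3139, 0.041]
ee_rot: [-0.003, 0.853, -0.522, 0.002]
contact_force: [-0.1, 0.1, -2.2]
grip_width: 0.0296
```

```bash
python3 st.py; python3 nose.py; python3 - <<'E'
from h import *
d=snap('side'); cv2.imwrite('pics/s2.png',cv2.resize(d['pixels'][90:290,120:330],None,fx=3,fy=3))
E
```

```text
pos mm [342.6 313.9  41. ] level rotvec [-0.0025  0.007 ] yaw -1.099 q [ 0.5   0.31  1.97 -0.    0.86  1.6 ] F [-0.1  0.1 -2.2] T [-0.07 -0.06  0.04] w 0.0296 t 46.45
left label in nose frame mm [80.   4.8 -7.5] angle 0.009 world move for 80mm: [-2.3  4.7 -6.9]
middle label in nose frame mm [ 78.8 -89.5  -7.6] angle 0.009 world move for 80mm: [ 39.4 -79.8  -6.9]
right label in nose frame mm [  78.6 -185.7   -7.7] angle 0.009 world move for 80mm: [  82.9 -165.6   -6.9]
```

View pics/s2.png

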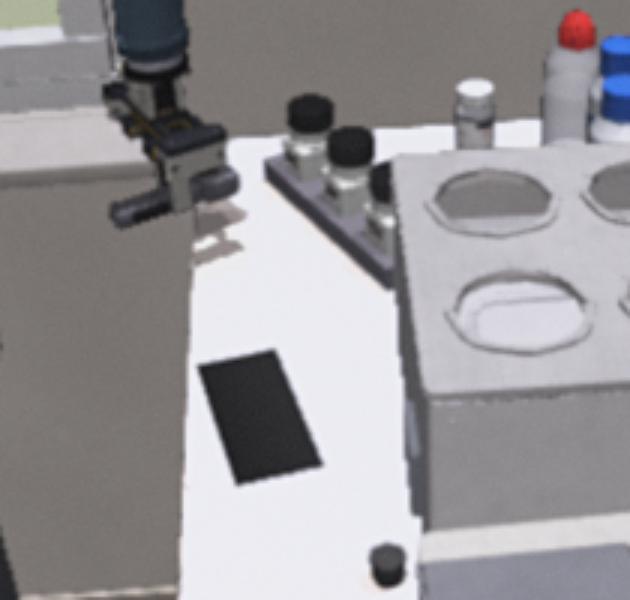

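The side view shows the scanner in front of the left jar, three lidded jars in the rack, and an empty mat. It crept up a little (7 mm, limit 12 mm), so I'll repeat the left hold centred, then move to the middle jar.

drive_tool --pt "-2 4 -5 -0.002 0.007 0 1" --pt "0 0 -1.5 0 0 0 1" --pt "0 0 -0.2 0 0 0 1" --pt "0 0 -0.2 0 0 0 1" --pt "0 0 -0.2 0 0 0 1" --pt "0 0 -0.2 0 0 0 1" --pt "0 0 -0.2 0 0 0 1" --pt "0 0 -0.2 0 0 0 1" --pt "0 0 -0.2 0 0 0 1" --pt "0 0 -0.2 0 0 0 1" --pt "0 0 -0.2 0 0 0 1" --pt "0 0 -0.2 0 0 0 1" --pt "0 0 -0.2 0 0 0 1" --pt "0 0 -0.2 0 0 0 1" --pt "0 0 -0.2 0 0 0 1" --pt "0 0 -0.2 0 0 0 1"

```text
clock: 47.83
position: [0.3406, 0.3184, 0.0308]
ee_rot: [-0.0, 0.853, -0.522, -0.0]
contact_force: [0.8, 0.1, -1.2]
grip_width: 0.0297
```

```bash
python3 nose.py|head -1
```

```text
left label in nose frame mm [79.8 -0.2  3.9] angle 0.005 world move for 80mm: [-0.3  0.1  3.9]
```

drive_tool --pt "8 -16 0 0 0 0 1" --pt "10 -21 0 0 0 0 1" --pt "10 -21 0 0 0 0 1" --pt "10 -21 0 0 0 0 1" --pt "3 -6 0 0 0 0 1" --pt "0 0 0 0 0 0 1" --pt "0 0 0 0 0 0 1"

```text
clock: 48.42
position: [0.3829, 0.2314, 0.031]
ee_rot: [-0.001, 0.853, -0.522, -0.0]
contact_force: [-0.9, -0.3, -1.2]
grip_width: 0.0294
```

```bash
python3 st.py; python3 nose.py
```

```text
pos mm [382.9 231.4  31. ] level rotvec [-0.0016  0.0006] yaw -1.098 q [0.29 0.31 2.01 0.   0.82 1.39] F [-0.9 -0.3 -1.2] T [ 0.01 -0.01  0.02] w 0.0294 t 48.4167
left label in nose frame mm [81.8 96.3  3.4] angle 0.007 world move for 80mm: [-42.5  87.    3.6]
middle label in nose frame mm [80.4  2.   3.5] angle 0.007 world move for 80mm: [-0.8  2.5  3.6]
right label in nose frame mm [ 80.  -94.2   3.6] angle 0.007 world move for 80mm: [ 42.7 -83.3   3.6]
```

drive_tool --pt "-1 2.5 3.5 0 0 0 1" --pt "0 0 0 0 0 0 1" --pt "0 0 0 0 0 0 1" --pt "0 0 0 0 0 0 1" --pt "0 0 0 0 0 0 1" --pt "0 0 0 0 0 0 1" --pt "0 0 0 0 0 0 1" --pt "0 0 0 0 0 0 1" --pt "0 0 0 0 0 0 1" --pt "0 0 0 0 0 0 1" --pt "0 0 0 0 0 0 1" --pt "0 0 0 0 0 0 1" --pt "0 0 0 0 0 0 1" --pt "0 0 0 0 0 0 1" --pt "0 0 0 0 0 0 1" --pt "0 0 0 0 0 0 1"

```text
clock: 49.75
position: [0.3795, 0.2379, 0.0347]
ee_rot: [-0.001, 0.854, -0.52, -0.001]
contact_force: [0.6, 0.1, -1.3]
grip_width: 0.0297
```

```bash
python3 nose.py|sed -n 2p
```

```text
middle label in nose frame mm [80.5 -5.9 -0.2] angle 0.012 world move for 80mm: [ 2.7 -4.2 -0.1]
```

drive_tool --pt "8 -16 0 0 0 0 1" --pt "10 -20 0 0 0 0 1" --pt "10 -20 0 0 0 0 1" --pt "10 -20 0 0 0 0 1" --pt "3 -6 0 0 0 0 1" --pt "0 0 0 0 0 0 1" --pt "0 0 0 0 0 0 1"

```text
clock: 50.33
position: [0.4216, 0.1535, 0.0349]
ee_rot: [-0.001, 0.855, -0.519, -0.001]
contact_force: [-0.2, 0.0, -1.5]
grip_width: 0.03
```

```bash
python3 st.py; python3 nose.py
```

```text
pos mm [421.6 153.5  34.9] level rotvec [-0.003   0.0003] yaw -1.091 q [0.1  0.3  2.   0.   0.84 1.19] F [-0.2  0.  -1.5] T [0.02 0.02 0.03] w 0.03 t 50.3333
left label in nose frame mm [ 84.  182.3  -1. ] angle 0.013 world move for 80mm: [-81.  164.6  -0.4]
middle label in nose frame mm [82.  88.1 -0.7] angle 0.013 world move for 80mm: [-39.3  80.1  -0.4]
right label in nose frame mm [81.  -8.1 -0.5] angle 0.013 world move for 80mm: [ 4.2 -5.7 -0.4]
```

drive_tool --pt "3 -5 0 -0.003 0 0 1" --pt "0 0 0 0 0 0 1" --pt "0 0 0 0 0 0 1" --pt "0 0 0 0 0 0 1" --pt "0 0 0 0 0 0 1" --pt "0 0 0 0 0 0 1" --pt "0 0 0 0 0 0 1" --pt "0 0 0 0 0 0 1" --pt "0 0 0 0 0 0 1" --pt "0 0 0 0 0 0 1" --pt "0 0 0 0 0 0 1" --pt "0 0 0 0 0 0 1" --pt "0 0 0 0 0 0 1" --pt "0 0 0 0 0 0 1" --pt "0 0 0 0 0 0 1" --pt "0 0 0 0 0 0 1" --pt "0 0 0 0 0 0 1"

```text
clock: 51.75
position: [0.4222, 0.1517, 0.0347]
ee_rot: [0.0, 0.856, -0.517, -0.001]
contact_force: [-0.4, -1.1, -1.0]
grip_width: 0.0299
```

```bash
python3 nose.py|sed -n 3p
```

```text
right label in nose frame mm [81.2 -6.9  0.2] angle 0.018 world move for 80mm: [ 3.7 -4.3  0.1]
```

drive_tool --pt "-10 -10 20 0 0 0 1" --pt "-10 -20 25 0 0 0 1" --pt "0 -20 20 0 0 0 1" --pt "0 -20 0 0 0 0.12 1" --pt "0 -20 0 0 0 0.12 1" --pt "0 -20 0 0 0 0.12 1" --pt "0 -20 0 0 0 0.12 1" --pt "5 -20 0 0 0 0.12 1" --pt "5 -20 0 0 0 0.12 1" --pt "5 0 0 0 0 0.12 1" --pt "5 0 0 0 0 0.12 1" --pt "0 0 0 0 0 0.12 1" --pt "0 0 0 0 0 0.12 1" --pt "0 0 0 0 0 0.05 1" --pt "0 0 0 0 0 0 1"

```text
clock: 53.0
position: [0.4213, -0.0278, 0.1033]
ee_rot: [0.002, 0.994, 0.109, 0.002]
contact_force: [0.8, -0.8, -1.3]
grip_width: 0.0299
```

```bash
python3 st.py
```

```text
pos mm [421.3 -27.8 103.3] level rotvec [0.0043 0.005 ] yaw 0.219 q [-0.33  0.15  1.99 -0.    1.   -0.55] F [ 0.8 -0.8 -1.3] T [-0.04 -0.09 -0.01] w 0.0299 t 53.0
```

drive_tool --pt "5 -3 -15 0.004 0.005 0 1" --pt "4 0 -25 0 0 0 1" --pt "0 0 -25 0 0 0 1" --pt "0 0 -15 0 0 0 1" --pt "0 0 -4 0 0 0 1" --pt "0 0 0 0 0 0 1" --pt "0 0 0 0 0 0 1"

```text
clock: 53.58
position: [0.4326, -0.0314, 0.0183]
ee_rot: [0.001, 0.995, 0.103, 0.003]
contact_force: [-0.5, -0.8, -0.9]
grip_width: 0.0293
```

```bash
python3 st.py
```

```text
pos mm [432.6 -31.4  18.3] level rotvec [0.0021 0.0056] yaw 0.207 q [-0.33  0.31  2.06 -0.    0.77 -0.54] F [-0.5 -0.8 -0.9] T [-0.02 -0.07 -0.02] w 0.0293 t 53.5833
```

drive_tool --pt "-1 0 -5 0.002 0.006 0 1" --pt "0 0 -4 0 0 0 1" --pt "0 0 -3 0 0 0 1" --pt "0 0 -1 0 0 0 1"

```text
clock: 53.92
position: [0.434, -0.0322, 0.0073]
ee_rot: [0.001, 0.995, 0.103, 0.002]
contact_force: [-0.3, -0.7, -1.4]
grip_width: 0.0296
```

```bash
python3 st.py
```

```text
pos mm [434.  -32.2   7.3] level rotvec [0.002  0.0049] yaw 0.206 q [-0.33  0.33  2.06 -0.    0.74 -0.54] F [-0.3 -0.7 -1.4] T [-0.03 -0.08 -0.02] w 0.0296 t 53.9167
```

drive_tool --pt "0 0 0 0 0 0 0" --pt "0 0 0 0 0 0 -0.4" --pt "0 0 0 0 0 0 -0.6" --pt "0 0 0 0 0 0 -0.6" --pt "0 0 0 0 0 0 -0.6" --pt "0 0 0 0 0 0 -0.6" --pt "0 0 0 0 0 0 -0.6" --pt "0 0 15 0 0 0 -0.6" --pt "0 0 30 0 0 0 -0.6" --pt "0 0 38 0 0 0 -0.6" --pt "-5 -10 38 0 0 0 -0.6" --pt "-5 -15 38 0 0 0 -0.6" --pt "-5 -15 20 0 0 0 -0.6" --pt "0 0 0 0 0 0 -0.6" --pt "0 0 0 0 0 0 -0.6"

```text
clock: 55.17
position: [0.4159, -0.0725, 0.195]
ee_rot: [0.002, 0.995, 0.103, 0.002]
contact_force: [0.7, -0.7, -0.8]
grip_width: 0.0743
```

```bash
python3 st.py; python3 scan.py; python3 - <<'E'
from h import *
d=snap('top'); cv2.imwrite('pics/end.png',cv2.resize(d['pixels'][140:280,80:420],None,fx=2,fy=2)); P=cloud(d)
for n,(x,y) in dict(left=(.5058,.4023),middle=(.5475,.3178),right=(.591,.232)).items():
    q=P[(np.hypot(P[...,0]-x,P[...,1]-y)<.02)&(P[...,2]>.09)]; print(n,'lid top',np.median(q[:,2]).round(4),np.linalg.lstsq(np.c_[q[:,:2],np.ones(len(q))],q[:,2],rcond=None)[0][:2].round(3))
E
```

```text
pos mm [415.9 -72.5 195. ] level rotvec [0.0029 0.0038] yaw 0.207 q [-0.44  0.04  1.86 -0.    1.24 -0.64] F [ 0.7 -0.7 -0.8] T [-0.01 -0.1  -0.06] w 0.0743 t 55.1667
scanner rect ((0.4339383840560913, -0.03161582350730896), (0.04353350028395653, 0.15226542949676514), 12.030085563659668) ztop [0.0262 0.0289 0.0356]
handle axis dx/dy -0.204 yaw 1.772 x at y=-.0235 0.4314 width 0.0308
mat rect ((0.4299197793006897, -0.022951975464820862), (0.0828782245516777, 0.18650682270526886), 12.442169189453125)
left lid top 0.1145 [-0.041  0.009]
middle lid top 0.1149 [0.003 0.001]
right lid top 0.1149 [0.001 0.   ]
```

View pics/end.png

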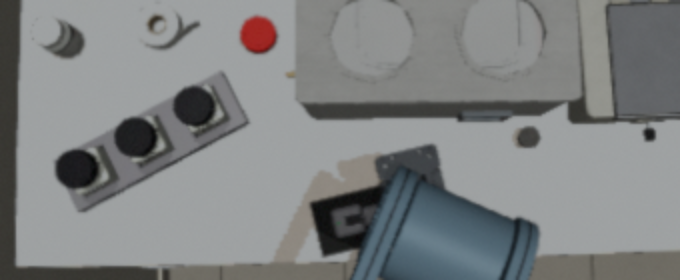

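The final top view shows three black lids seated at (78,168), (136,137) and (196,106), with the scanner on its mat. The stopper at (526,137) and label roll at (160,25) are in place. Handing in.

```bash
python3 - <<'E'
from h import *
d=snap('top'); P=cloud(d)
q=P[(np.hypot(P[...,0]-.5058,P[...,1]-.4023)<.017)&(P[...,2]>.105)]; print(len(q),np.percentile(q[:,2],[5,50,95]).round(4),np.linalg.lstsq(np.c_[q[:,:2],np.ones(len(q))],q[:,2],rcond=None)[0][:2].round(3))
print(order.finish_job())
E
```

```text
110 [0.1111 0.1148 0.1178] [-0.021 -0.001]
the job is handed in; nothing more can be done
None
```

All three jars are closed and all three labels scanned. The scanner is back flat on its mat, and I handed the job in at about 55 s of the 210 s allowed.

**Lids:** Each lid was pressed level on the top of the thread (about 92 to 93 mm up), turned anticlockwise until it dropped in, then run in clockwise. The wrist camera put all three home at 79.8 to 80.0 mm and level.
- **Right lid:** it first came down already in the thread start. I lifted it, turned it back a little clockwise, set it on the thread and then backed it off.
- **Left lid, top of the thread:** contact there was only brief. I judged that step met from the force and tool height, but did not measure it with the camera.
- **Left lid, level:** the last top-camera check was noisy, with slopes of 0.041 and then 0.021 against a limit of 0.06. The wrist camera had shown it level to within 0.007.

**Scans:** I held each label for over a second at about 80 mm. By calculation from the arm pose and my measured jar positions, aim was within about 8 mm and 0.03 rad at every check. I did the left label twice because the scanner crept upwards on the first hold.

**Scanner and bystanders:** The scanner's grip point lies about 10 mm from the mat centre, and nothing is touching it. The stopper and label roll looked untouched in the last picture.

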